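Open the lamp shutter and hold the long glass cell in the photometer's light path

TASK

First slide the photometer's lamp shutter fully open; only then take the longest of the three glass cells out of the stand, gripping it by its two long frosted faces and never touching its clear end windows. Hold it upright in the photometer's light path, between lens block and detector, centred on the beam with its clear ends facing lamp and detector, touching nothing but your fingers, and finish while still holding it there. Leave the other cells, the dishes and the forceps where they are.

Things in the scene. Friction and masses are not known exactly. Their poses are not given: they have to be found in the camera images.
- cell_long_center (a point): Centre (half-way up) of the longest glass cell, an open-topped upright trough 42 mm long (x), 20 mm wide (y), 45 mm tall (z), 35 g. Its long sides (facing +y and -y) are frosted, to be gripped; its short ends (facing +x and -x) are clear windows, not to be touched; the ends are alike. It stands loosely in a slot of the stand, bottom 6 mm and centre 28.5 mm above the table
- cell_mid_center (a point): Centre of another glass cell of the same make, 28 mm long, 20 mm wide, 45 mm tall, axes alike; not to be moved
- cell_short_center (a point): Centre of the shortest glass cell, 20 mm long, 20 mm wide, 45 mm tall, axes alike; not to be moved
- stand: Fixed grey plastic cell stand, 200 mm long (its x), 50 mm wide (its y), 14 mm tall; origin at the centre of its underside. Three equal slots in a row along its x, at -62, 0 and +62 mm, each 44 x 22 mm and 8 mm deep, their long sides along the stand's x. The cells stand in them in any order
- beam_mid (a point): Middle of the photometer's light path, 85 mm above the table: x along the beam from lamp to detector, y level and across it, z up. Open gap of 100 mm along the beam: the grey lens block ends at x = -50 mm, the white detector block begins at x = +50 mm; both are 80 mm wide (y), with tops 115 mm above the table
- photometer: The fixed photometer; origin on the table straight below the middle of its light path, axes as beam_mid. Grey base plate 290 x 110 mm, 20 mm high (x = -157 to 132 mm); white lamp house x = -155 to -78 mm behind the lens block (x = -70 to -50 mm), detector x = 50 to 120 mm, all with tops 115 mm above the table
- shutter (a joint): How far the shutter is open, in m: 0 closed, 0.040 fully open, against a stop. The shutter is a thin steel plate in the slot between lamp house and lens block; it slides along the +y of the beam's frame (beam_mid) to open, takes about 2 N to move and stays where it is left
- shutter_tab (a point): Centre of the shutter's black tab, which stands up from the plate above the lamp house: 14 mm along the beam (x), 10 mm across it (y), 25 mm tall, from 116 to 141 mm above the table, i.e. all of it above the blocks' tops; axes as beam_mid. It moves with the shutter
- dish_near: Bystander: closed flat glass dish, 60 mm across, 15 mm tall; origin at the centre of its underside
- dish_mid: Bystander: another such dish, 60 mm across, 15 mm tall; origin at the centre of its underside
- forceps: Bystander: steel forceps lying flat, 120 mm long (its x), 5 mm tall; origin at the centre of its underside
Not all that is in view belongs to the job. Leave any orange look-alike of the part that bears cell_long_center alone.

How it is judged:
By the outcome, as a careful person would: the job done as asked, in the order asked, and still so for the second after the job is handed in, while the arm keeps its last pose, push and grip.
It also fails if it takes over 51 s, if anything falls off the work surface, if the arm or the gripper's body presses on something with over 40 N, if the wrist force passes 120 N, or if a joint passes its speed limit or range.

ROBOT

A 6-joint arm with a two-finger parallel gripper is mounted at the origin on the work surface. World frame = base frame: x ahead of the robot, y to its left, z up, the work surface at z = 0. Lengths are in mm, angles in rad, forces in N, time in s.
With the tool pointing down it reaches from about 300 to 950 mm from the base axis. Payload 3.1 kg.
Tool frame: the origin (TCP) lies midway between the tips of the shut fingers; the grasp point (between the pads) lies 19 mm behind it (env.grip_point_offset is the x of the grasp point in the tool frame, in mm); x points along the fingers, y is the direction in which the jaws open and shut, and the axes are right-handed (so a half turn about x gives the same grasp; the last joint's range is limited). The gripper opens to 85 mm and grips with 20 to 120 N. Pads are 22 mm wide; open, the fingers measure 114 mm over their backs; the gripper's body (76 mm by 85 mm) begins 54 mm behind the grasp point. The pads swing forward as they close: fully open they stand 13 mm farther back than shut.
Start: joints at [1.035, 0.308, 1.634, -0, 1.2, -0.07], TCP at [280.736, 558.408, 231.272] pointing down, gripper open.
Joint ranges: [-3.06, 3.06], [-0.79, 1.96], [0.05, 2.63], [-1.19, 4.34], [0.05, 2.64], [-2.94, 2.94]. Speed limits (rad/s): [2.79, 2.79, 3.14, 3.14, 3.14, 3.14].

INTERFACE

Orientations are given as [roll, pitch, yaw] about the fixed x, y, z axes, in that order (R = Rz(yaw) Ry(pitch) Rx(roll)).
In Python, from workcell import env gives the robot as it stands.
- The arm moves only by the tool drive_tool, never from a script. Its argument "plan" is a list of rows, each a list of 3 entries, a list of its own where there are three numbers: the finger opening in cm, from 0 to 8.54, then the shift along the tool's x, y, z in cm, then the turn about the tool's x in rad. In form: [[hand, [dx, dy, dz], yaw], ...]. A call has 1 to 12 rows; each row is the pose to reach, as a shift and turn from the pose commanded when the call began, along the tool's axes at that moment; what a row does not reach only later rows make up. A row lasts 1/10 s, in which the tool goes at most 50 mm and 8.59 degrees, less where a joint would pass 70% of its speed; a pose out of reach is approached as far as the arm can. A call with a gripper value outside its range is refused whole. The fingers move at their own pace and stop on an object; "grip_force" is the grip in N (left out, the last holds). Time passes only in rows, so rows that repeat a pose let the fingers close. It gives the time, the measured TCP pose, the force and the opening at its end, in the units of the state.
- env.state(): the state, without advancing time (a new reading comes with each control period).
- env.get_image(name): name is "scene" or "side" or "wrist"; returns a dict with "img" (400x640x3 uint8, red, green, blue), "depth" (400x640 float32, mm along the optical axis (not along the pixel's ray), 0 where there is no reading), "intrinsics" (3x3 intrinsics, pixels), "rvec" (rotation vector, rad) and "tvec" (3), from world to camera coordinates, as OpenCV has them; the wrist camera has in their place "hand_eye" (4x4, takes a point from camera to tool coordinates, whose origin is the TCP and whose axes are the tool frame's). Camera axes: x right, y down, z forward; pixel columns grow to the right and rows downward; lengths in mm; the calibration is good to about 2 mm. The wrist camera is an equidistant fisheye: a pixel r from the principal point sees the ray r / f radians off the axis. A picture is of the moment at which its call begins: read the wrist's pose just before it.
- env.sign_off(): hands the job in, once; it reports no verdict.
Trained networks look in a picture, given as the dict that the camera call returned (one of the last four; its "shot" number tells which), for a name from the list of things; names that differ only in an ending like _2 or _b are one class to them, and where a whole thing is asked for, a point or a joint stands for the part that bears it (a point fixed in the world has none). Each returns a list of dicts, best first, with "score" (0 to 1); they miss things now and then, are a little off and sometimes report something else, mostly with a low value. They report only what shows in the picture. A call takes as long as a camera call. They do not tell look-alikes from the thing itself.
- env.boxes_of(name, picture): "point" ([row, column] in pixels, amid what is visible of it).
The state is a dict: "time": time; "joint_pos": joint angles; "joint_velocities": joint speeds; "joint_torque": joint torques, N m; "ee_pos": TCP position; "ee_rot": TCP orientation; "wrist_force": force on the tool from outside, world axes, zero at the start; "wrist_torque": the same for the moment, N m; "opening": finger opening in mm.
Only numpy, scipy, OpenCV 4.12 (cv2) and the standard library are available. Lean on these libraries where they do the work, as an engineer would, in place of code of your own. Each camera call takes 0.05 s, during which the arm holds its last target.

## Working session

There is one attempt and no reset: what is moved stays moved. The work goes in short steps, Python scripts to look and compute and a tool call to move; the robot and the scene stay as the last step left them, time stands still between calls to the robot, and variables do not carry over. Pictures are saved under pics/ and viewed, and the job is handed in when it is done.

Besides the shell and the picture viewer there is one more tool, called after "Emit:" in YAML: its name, and indented under it one key for each argument. drive_tool: Moves the arm, as the interface text tells. Its arguments: {"type":"object","properties":{"plan":{"type":"array","items":{"type":"array"}},"grip_force":{"type":"number"}},"required":["plan"]}

```bash
mkdir -p pics; ls
python3 - <<'E'
from workcell import env
import cv2,numpy as np,pickle
print(env.state(), env.grip_point_offset)
for n in ["scene","side","wrist"]:
    p=env.get_image(n); pickle.dump(p,open(f'{n}0.pkl','wb'))
    cv2.imwrite(f'pics/{n}0.png',p['img'][:,:,::-1])
    print(n,{k:v for k,v in p.items() if k not in('img','depth')})
    for o in ["cell_long_center","cell_mid_center","cell_short_center","stand","photometer","shutter_tab","shutter","dish_near","forceps"]:
        print(o,[(np.round(d['point']),round(d['score'],2)) for d in env.boxes_of(o,p)][:4])
E
```

```text
pics
{'time': 0.0, 'joint_pos': array([ 1.03528347e+00,  3.09003997e-01,  1.63522170e+00, -8.96610326e-06,
        1.19970157e+00, -6.97071810e-02]), 'joint_velocities': array([ 0.00015424, -0.00052803,  0.00114499,  0.00161704,  0.00075027,
       -0.00040071]), 'joint_torque': array([-8.79679428e-04, -4.15266180e+01, -2.76656556e+01, -2.49067243e-04,
        1.03817153e-02,  2.77891992e-06]), 'ee_pos': array([280.31502382, 557.67232322, 230.03097256]), 'ee_rot': array([-1.63692769,  1.5684617 , -2.10273011]), 'wrist_force': array([-0.16938576,  0.45485479,  0.4702765 ]), 'wrist_torque': array([-0.00063484, -0.01047128, -0.03258672]), 'opening': 85.56723823793573} -18.700000000000003
scene {'intrinsics': array([[366.97194933,   0.        , 326.65205363],
       [  0.        , 366.97194933, 202.80607137],
       [  0.        ,   0.        ,   1.        ]]), 'rvec': array([ 1.46963403,  2.09702265, -0.87083104]), 'tvec': array([ 219.96542106, -282.89029689, 1116.66878921]), 'shot': 1}
cell_long_center [(array([251., 472.]), 0.96), (array([216., 413.]), 0.89), (array([259., 394.]), 0.7
[... 1157 characters left out ...]
[[309.70691629,   0.        , 323.00752322],
       [  0.        , 309.70691629, 195.04912004],
       [  0.        ,   0.        ,   1.        ]]), 'hand_eye': array([[-1.12712889e-03, -2.96075801e-01,  9.55163781e-01,
        -1.42062813e+02],
       [ 9.99999358e-01, -2.20792392e-04,  1.11159667e-03,
        -6.56553912e-01],
       [-1.18223978e-04,  9.55164421e-01,  2.96075860e-01,
        -7.60510959e+01],
       [ 0.00000000e+00,  0.00000000e+00,  0.00000000e+00,
         1.00000000e+00]]), 'shot': 3}
cell_long_center []
cell_mid_center []
cell_short_center []
stand [(array([396., 159.]), 0.27)]
photometer [(array([382.,  58.]), 0.81)]
shutter_tab []
shutter []
dish_near []
forceps []
```

View pics/scene0.png

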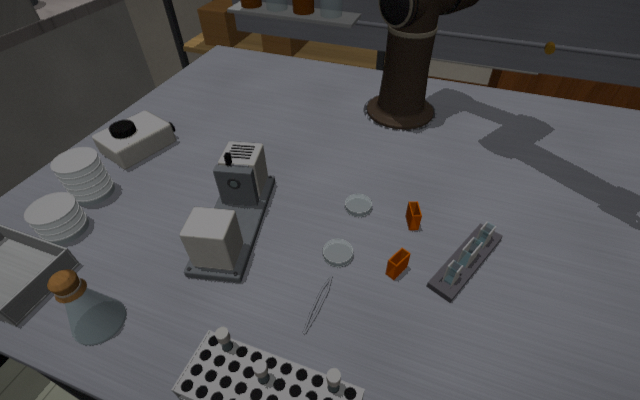

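View pics/side0.png

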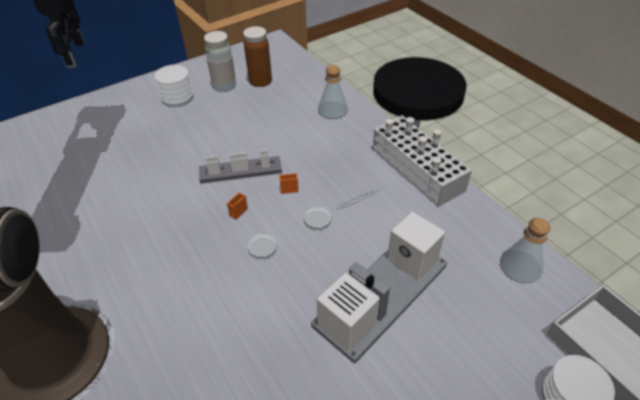

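View pics/wrist0.png

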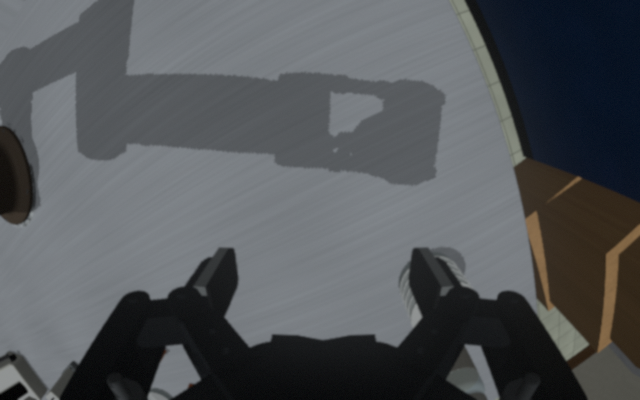

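The scene view shows the photometer at about (235,215) and the stand at (466,262) with three cells; the middle one looks longest. The orange blocks at (413,215) and (398,263) are decoys. Next I measure from depth.

```bash
cat > h.py <<'E'
import pickle,cv2,numpy as np
def cloud(p):
    K=p['intrinsics'];R,_=cv2.Rodrigues(p['rvec']);t=p['tvec']
    v,u=np.mgrid[:400,:640];z=p['depth'].astype(float)
    c=np.stack([(u-K[0,2])/K[0,0]*z,(v-K[1,2])/K[1,1]*z,z],-1)
    w=(c-t)@R; w[z==0]=np.nan
    return w
def proj(p,X):
    return cv2.projectPoints(np.atleast_2d(np.asarray(X,float)),p['rvec'],p['tvec'],p['intrinsics'],None)[0][:,0]
E
python3 - <<'E'
from h import *
for n in ['scene','side']:
    p=pickle.load(open(n+'0.pkl','rb'));w=cloud(p)
    pts={'scene':dict(long=(251,472),c2=(232,487),c3=(275,452),stand=(262,466),tab=(159,228),lamp=(152,243),det=(222,210),table=(300,400)),
     'side':dict(long=(161,239),c2=(166,213),c3=(158,264),tab=(280,369),lamp=(298,348),det=(232,418),table=(150,300))}[n]
    for k,(r,c) in pts.items(): print(n,k,np.round(np.nanmedian(w[r-1:r+2,c-1:c+2].reshape(-1,3),0)))
    z=w[...,2]
    # tops at ~115
    m=(abs(z-115)<5)
    nn,l,st,ce=cv2.connectedComponentsWithStats(m.astype(np.uint8))
    for i in range(1,nn):
        if st[i,4]>60:
            q=w[l==i][:,:2].astype(np.float32); print('top',st[i],cv2.minAreaRect(q),np.round(w[l==i][:,2].mean(),1))
    m=(abs(z-14)<4)
    nn,l,st,ce=cv2.connectedComponentsWithStats(m.astype(np.uint8))
    for i in range(1,nn):
        if st[i,4]>80:
            q=w[l==i][:,:2].astype(np.float32); print('14',st[i],cv2.minAreaRect(q),np.round(w[l==i][:,2].mean(),1))
    m=(z>35)&(z<65)
    nn,l,st,ce=cv2.connectedComponentsWithStats(m.astype(np.uint8),connectivity=4)
    for i in range(1,nn):
        if st[i,4]>8:
            q=w[l==i]; print('cell',st[i],np.round(q.mean(0)),np.round(np.ptp(q,axis=0)))
    a={'scene':(420,215,512,305),'side':(190,140,300,195)}[n]
    cv2.imwrite(f'pics/{n}_stand.png',cv2.resize(p['img'][a[1]:a[3],a[0]:a[2],::-1],None,fx=6,fy=6,interpolation=2))
    a={'scene':(180,130,290,290),'side':(305,205,450,360)}[n]
    cv2.imwrite(f'pics/{n}_ph.png',cv2.resize(p['img'][a[1]:a[3],a[0]:a[2],::-1],None,fx=3.7,fy=3.7,interpolation=2))
E
```

```text
scene long [493. 248.  18.]
scene c2 [467. 266.  49.]
scene c3 [578. 216.  36.]
scene stand [532. 239.  25.]
scene tab [ 522. -255.  130.]
scene lamp [ 473. -251.  115.]
scene det [ 670. -206.  115.]
scene table [636. 139.  -1.]
top [  0   6 127  60 481] ((67.50115966796875, -1149.42724609375), (13.549368858337402, 539.5414428710938), 89.90703582763672) 115.0
top [227  10 156  18 325] ((-302.3285217285156, -446.8639831542969), (124.5792465209961, 595.0389404296875), 13.197410583496094) 116.2
top [437  24 203  27 685] ((-386.47259521484375, 343.9097900390625), (624.6416625976562, 62.62342834472656), 89.80133819580078) 114.9
top [382  74  46  13 163] ((36.633872985839844, 5.698066711425781), (60.330833435058594, 125.33264923095703), 7.953185081481934) 115.2
top [ 213  141   50   34 1102] ((487.66778564453125, -253.51815795898438), (106.90750122070312, 79.86018371582031), 12.625052452087402) 114.4
top [ 179  207   56   34 1380] ((670.620361328125, -211.50729370117188), (70.88805389404297, 80.4921875), 12.384871482849121) 114.4
top [ 55 277  27  22 143] ((856.3374633789062, -329.60351562
[... 7234 characters left out ...]
 -32.  46.] [ 93. 245.  30.]
cell [260 150   9  12  89] [566. 213.  46.] [24. 30. 20.]
cell [229 152  19  14 192] [510. 238.  45.] [44. 37. 19.]
cell [206 156  14  12 134] [453. 263.  46.] [34. 33. 21.]
cell [279 173  19  11 150] [576. 116.  42.] [43. 39. 13.]
cell [227 192  20  18 162] [443. 120.  42.] [47. 35. 15.]
cell [508 242  35  29 516] [ 836. -349.   49.] [51. 67. 30.]
cell [388 246  53  31 460] [ 649. -232.   50.] [82. 77. 30.]
cell [ 552  285   88  115 1301] [ 821. -530.   46.] [163. 166.  30.]
cell [318 304  70  45 564] [ 466. -282.   50.] [120.  75.  30.]
cell [   4  318   81   67 1013] [ 14. -52.  50.] [132.  80.  30.]
cell [548 367  17  33 207] [ 675. -549.   51.] [37. 45. 29.]
```

```bash
python3 - <<'E'
from h import *
th=np.deg2rad(12.7);c=np.array([587.5,-232.]);
ex=np.array([np.cos(th),np.sin(th)]);ey=np.array([-ex[1],ex[0]])
for n in ['scene','side']:
    p=pickle.load(open(n+'0.pkl','rb'));w=cloud(p)
    d=w[...,:2]-c; bx=d@ex;by=d@ey;z=w[...,2]
    m=(abs(by)<60)&(bx>-160)&(bx<130)&(z>120)&(z<150)
    print(n,'tab',m.sum(),[np.round(np.percentile(a[m],[2,50,98]),1) for a in(bx,by,z)])
    for nm,lo,hi in [('lamp',-170,-30),('det',30,140)]:
        m=(abs(by)<60)&(bx>lo)&(bx<hi)&(abs(z-115)<4)
        print(nm,[np.round(np.percentile(a[m],[1,50,99]),1) for a in(bx,by,z)])
    sy=np.deg2rad(-23.85);s=np.array([510.4,240]);sx=np.array([np.cos(sy),np.sin(sy)]);sv=np.array([-sx[1],sx[0]])
    e=w[...,:2]-s;a=e@sx;b=e@sv
    for x0 in(-62,0,62):
        m=(abs(a-x0)<30)&(abs(b)<20)&(z>25)&(z<60)
        print('cell',x0,m.sum(),np.round(np.percentile(a[m],[3,50,97]),1),np.round(np.percentile(b[m],[3,50,97]),1),np.round(np.percentile(z[m],97),1))
E
python3 - <<'E'
import cv2,numpy as np
a=cv2.imread('pics/scene_stand.png');b=cv2.imread('pics/side_stand.png')
print(a.shape,b.shape)
E
```

```text
scene tab 76 [array([-80. , -69.1, -65.8]), array([-16. ,  -9.5,  -5.8]), array([121. , 132.7, 141.1])]
lamp [array([-152.4,  -97.7,  -49.8]), array([-37.3,   4.9,  40. ]), array([111.4, 114.6, 116.8])]
det [array([ 52.3,  89.1, 119.8]), array([-36.4,   3.2,  40.9]), array([111.5, 114.5, 116.5])]
cell -62 237 [-75.7 -52.4 -47.3] [-8.5  1.4 10.8] 51.8
cell 0 304 [-20.7   4.6  21.5] [-8.3  1.3 11.1] 52.0
cell 62 232 [52.4 69.3 72.1] [-8.5  1.5 11. ] 51.6
side tab 103 [array([-82.2, -77.2,  54.1]), array([-18.2, -15.2,  -0.8]), array([120.3, 136.1, 144. ])]
lamp [array([-154.9, -110. ,  -52.1]), array([-40.4,  -2.2,  36.9]), array([111.5, 115.7, 118.6])]
det [array([ 49. ,  80.9, 117.8]), array([-39.5,  -2.6,  37.7]), array([111.5, 115.9, 118.7])]
cell -62 178 [-75.4 -61.6 -47.7] [-12.6  -8.1  10.2] 53.4
cell 0 247 [-19.    0.3  20.3] [-12.4  -8.6  11.1] 53.4
cell 62 113 [53.  62.1 71.5] [-13.3  -7.5  10.3] 54.1
(540, 552, 3) (330, 660, 3)
```

View pics/scene_stand.png

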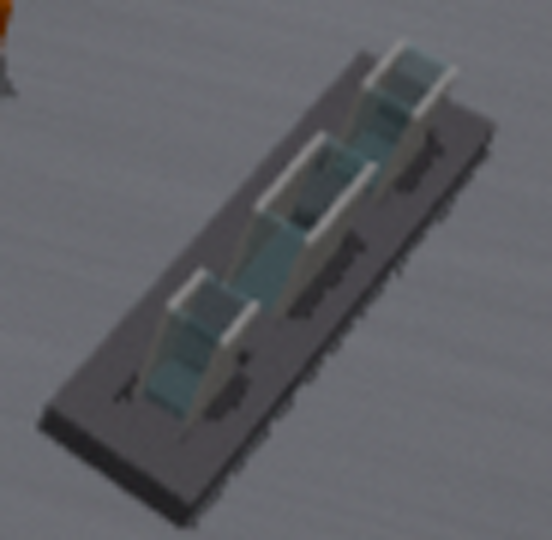

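View pics/side_stand.png

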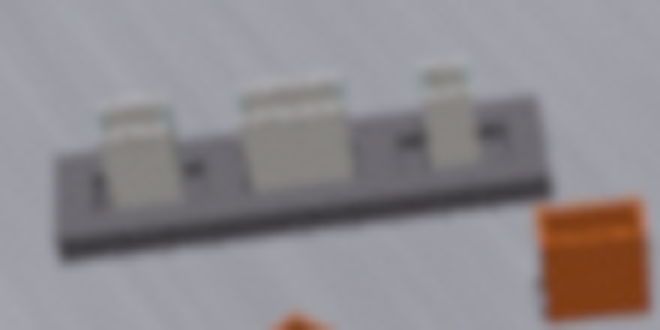

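View pics/scene_ph.png

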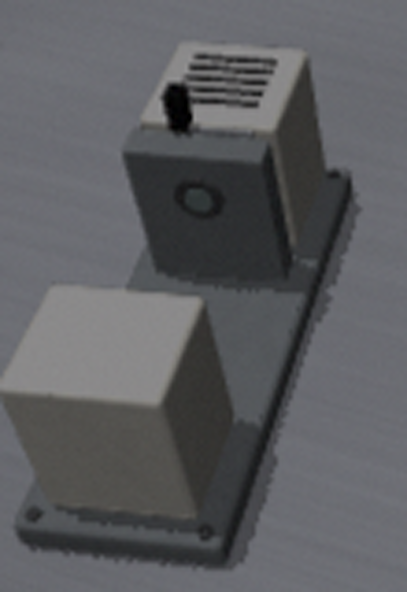

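View pics/side_ph.png

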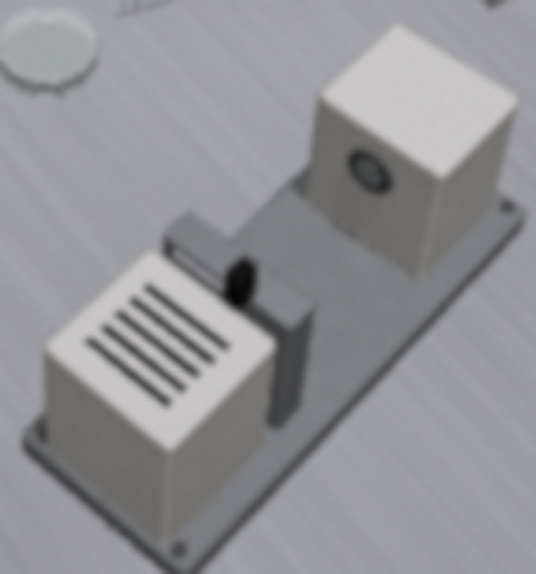

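The zooms confirm that the middle cell is the longest and is standing upright. The black tab is at beam x≈-74, y≈-12, with the slot free toward +y. Next, a helper to turn world targets into tool-frame shifts.

```bash
cat >> h.py <<'E'
from scipy.spatial.transform import Rotation as Ro
def plan(s,target,ydir_deg=None):
    R=Ro.from_euler('xyz',s['ee_rot']).as_matrix()
    d=R.T@(np.asarray(target)-s['ee_pos'])/10
    ya=np.degrees(np.arctan2(R[1,1],R[0,1]))
    print('time',round(s['time'],2),'pos',np.round(s['ee_pos'],1),'toolx',np.round(R[:,0],3),'ydir',round(ya,2),'F',np.round(s['wrist_force'],1),'op',round(s['opening'],1),'q6',round(s['joint_pos'][5],2))
    print('shift cm',np.round(d,2))
    if ydir_deg is not None:
        for k in(0,180,-180,360):
            dy=ydir_deg+k-ya   # tool x down: turn about x by +a rotates y by -a seen from above
            if abs(dy)<200: print(' turn',round(-np.radians(dy),3))
th=np.deg2rad(12.7);C=np.array([587.5,-232.]);ex=np.array([np.cos(th),np.sin(th)]);ey=np.array([-ex[1],ex[0]])
def beam(x,y,z): return np.r_[C+x*ex+y*ey,z]
E
python3 - <<'E'
from h import *
from workcell import env
s=env.state()
print(beam(-74,-60,200))
plan(s,beam(-74,-60,200),102.7)
plan(s,[510.4,240,200],66.15)
E
```

```text
[ 528.50121601 -306.80069176  200.        ]
time 1.5 pos [280.7 558.4 231.3] toolx [ 0.  0. -1.] ydir 63.31 F [ 0.  -0.   0.5] op 85.6 q6 -0.07
shift cm [  3.12 -66.17  61.  ]
 turn -0.687
 turn 2.454
time 1.5 pos [280.7 558.4 231.3] toolx [ 0.  0. -1.] ydir 63.31 F [ 0.  -0.   0.5] op 85.6 q6 -0.07
shift cm [  3.13 -18.13  34.82]
 turn -0.05
 turn -3.191
 turn 3.092
```

Emit:
drive_tool:
  plan:
    - [0, [3, -66.2, 61], -0.687]
    - [0, [3, -66.2, 61], -0.687]
    - [0, [3, -66.2, 61], -0.687]
    - [0, [3, -66.2, 61], -0.687]
    - [0, [3, -66.2, 61], -0.687]
    - [0, [3, -66.2, 61], -0.687]
    - [0, [3, -66.2, 61], -0.687]
    - [0, [3, -66.2, 61], -0.687]
    - [0, [3, -66.2, 61], -0.687]
    - [0, [3, -66.2, 61], -0.687]
    - [0, [3, -66.2, 61], -0.687]
    - [0, [3, -66.2, 61], -0.687]

```text
time: 2.7
ee_pos: [444.9, -15.5, 211.9]
ee_rot: [-0.208, 1.569, 0.013]
wrist_force: [1.1, 1.4, 0.2]
opening: -0.2
```

Run:
```python
from h import *
from workcell import env
plan(env.state(),beam(-74,-60,200),102.7)
```

```text
time 2.7 pos [444.9 -15.5 211.9] toolx [ 0.002  0.    -1.   ] ydir 102.66 F [1.1 1.4 0.2] op -0.2 q6 -1.92
shift cm [  1.21 -30.26   1.77]
 turn -0.001
 turn -3.142
 turn 3.141
```

Emit:
drive_tool:
  plan:
    - [0, [1, -30, 1.6], 0]
    - [0, [1, -30, 1.6], 0]
    - [0, [1, -30, 1.6], 0]
    - [0, [1, -30, 1.6], 0]
    - [0, [1, -30, 1.6], 0]
    - [0, [1, -30, 1.6], 0]
    - [0, [1, -30, 1.6], 0]
    - [0, [1, -30, 1.6], 0]
    - [0, [1, -30, 1.6], 0]

```text
time: 3.6
ee_pos: [525.4, -301.4, 201.1]
ee_rot: [2.031, 1.569, 2.253]
wrist_force: [-0.1, -0.1, 0.3]
opening: -0.1
```

Run:
```python
from h import *
from workcell import env
s=env.state()
plan(s,beam(-74,-60,122),102.7)
p=env.get_image('wrist');cv2.imwrite('pics/w1.png',p['img'][:,:,::-1])
print(env.boxes_of('shutter_tab',p))
p=env.get_image('side');cv2.imwrite('pics/s1.png',p['img'][:,:,::-1])
```

```text
time 3.6 pos [ 525.4 -301.4  201.1] toolx [-0.001  0.001 -1.   ] ydir 102.69 F [-0.1 -0.1  0.3] op -0.1 q6 -2.39
shift cm [ 7.91 -0.61  0.19]
 turn -0.0
 turn -3.142
 turn 3.141
[{'point': [206.3, 383.4], 'score': 0.88}]
```

View pics/w1.png

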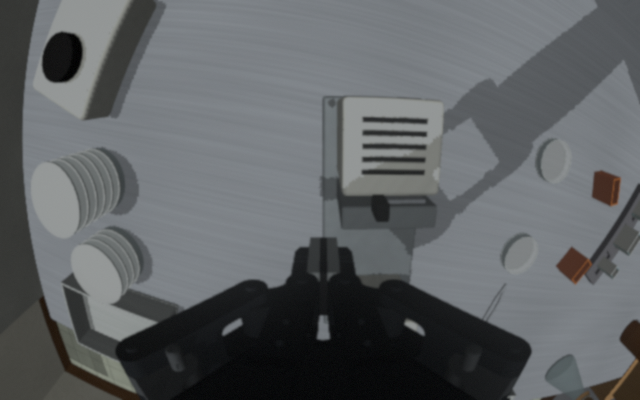

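View pics/s1.png

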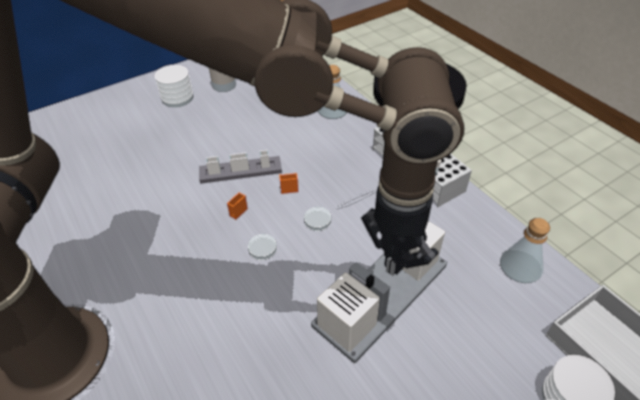

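Wrist view: the shut fingers are at (323,250) and the tab at (381,208), with its slot running right. I cross-check the photometer pose with wrist depth.

```bash
cat >> h.py <<'E'
def wcloud(p,s):
    K=p['intrinsics'];v,u=np.mgrid[:400,:640];z=p['depth'].astype(float)
    dx=u-K[0,2];dy=v-K[1,2];r=np.hypot(dx,dy)+1e-9;a=r/K[0,0];t=np.tan(a)/r
    c=np.stack([dx*t*z,dy*t*z,z,np.ones_like(z)],-1)
    tool=(c@p['hand_eye'].T)[...,:3]
    R=Ro.from_euler('xyz',s['ee_rot']).as_matrix()
    w=tool@R.T+s['ee_pos']; w[(z==0)|(a>1.3)]=np.nan
    return w
E
python3 - <<'E'
from h import *
from workcell import env
s=env.state();p=env.get_image('wrist');w=wcloud(p,s)
d=w[...,:2]-C;bx=d@ex;by=d@ey;z=w[...,2]
for r,c in[(145,390),(208,381),(100,250),(215,420)]: print((r,c),np.round([bx[r,c],by[r,c],z[r,c]],1))
m=(abs(by)<60)&(bx>-170)&(bx<-30)&(abs(z-115)<4)
print('lamp',[np.round(np.percentile(a[m],[1,50,99]),1) for a in(bx,by,z)],cv2.minAreaRect(np.argwhere(m).astype(np.float32)),cv2.minAreaRect(w[m][:,:2].astype(np.float32)))
m=(np.mgrid[:400,:640][0]>190)&(np.mgrid[:400,:640][0]<222)&(np.mgrid[:400,:640][1]>365)&(np.mgrid[:400,:640][1]<395)&(z>122)&(z<150)
print('tab',m.sum(),[np.round(np.percentile(a[m],[2,50,98]),1) for a in(bx,by,z)])
E
```

```text
(145, 390) [-120.2   -3.3  115.3]
(208, 381) [-79.5 -13.1 141.9]
(100, 250) [-155.5 -135.3   -1.5]
(215, 420) [-63.3  26.  114.1]
lamp [array([-155.7, -112.2,  -53.9]), array([-38.9,  -1. ,  37.9]), array([111.9, 114.6, 116.5])] ((162.0, 392.0), (102.0, 132.0), 90.0) ((485.7305908203125, -254.78294372558594), (105.09627532958984, 80.14533996582031), 13.426019668579102)
tab 399 [array([-83.3, -78.4, -69.8]), array([-17.1, -13. ,  -7.2]), array([123.9, 139.8, 141.7])]
```

Emit:
drive_tool:
  plan:
    - [0, [5, -0.6, 0], 0]
    - [0, [7.8, -0.6, 0], 0]
    - [0, [7.8, -0.6, 0], 0]
    - [0, [7.8, -0.6, 0], 0]

```text
time: 4.2
ee_pos: [527.2, -307.7, 123.6]
ee_rot: [2.283, 1.57, 2.506]
wrist_force: [0.7, -0.9, 0.7]
opening: -0.0
```

Emit:
drive_tool:
  plan:
    - [0, [0, 1, 0], 0]
    - [0, [0, 2, 0], 0]
    - [0, [0, 2.5, 0], 0]
    - [0, [0, 3, 0], 0]
    - [0, [0, 3.5, 0], 0]
    - [0, [0, 4, 0], 0]
    - [0, [0, 4.5, 0], 0]
    - [0, [0, 5, 0], 0]
    - [0, [0, 5, 0], 0]

```text
time: 5.1
ee_pos: [516.0, -258.9, 123.3]
ee_rot: [1.828, 1.57, 2.05]
wrist_force: [-0.0, -0.1, -0.1]
opening: 0.1
```

Run:
```python
from h import *
from workcell import env
s=env.state()
plan(s,beam(-74,0,122),102.7);print((s['ee_pos'][:2]-C)@ey)
p=env.get_image('wrist');cv2.imwrite('pics/w2.png',p['img'][:,:,::-1])
p=env.get_image('side');cv2.imwrite('pics/s2.png',cv2.resize(p['img'][200:360,300:500,::-1],None,fx=4,fy=3.7))
```

```text
time 5.1 pos [ 516.  -258.9  123.3] toolx [-0.     0.001 -1.   ] ydir 102.68 F [-0.  -0.1 -0.1] op 0.1 q6 -2.33
shift cm [0.14 1.05 0.16]
 turn -0.0
 turn -3.142
 turn 3.141
-10.489416749121714
```

View pics/w2.png

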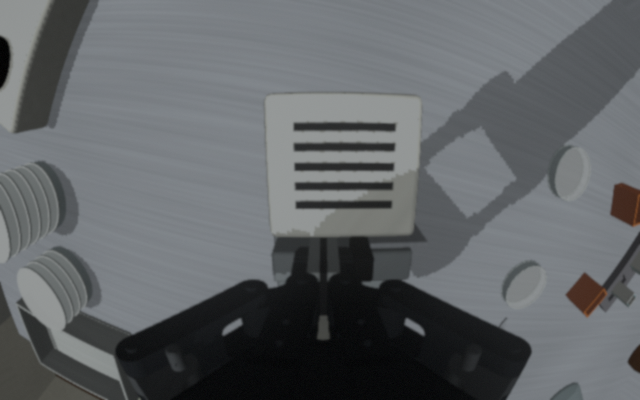

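View pics/s2.png

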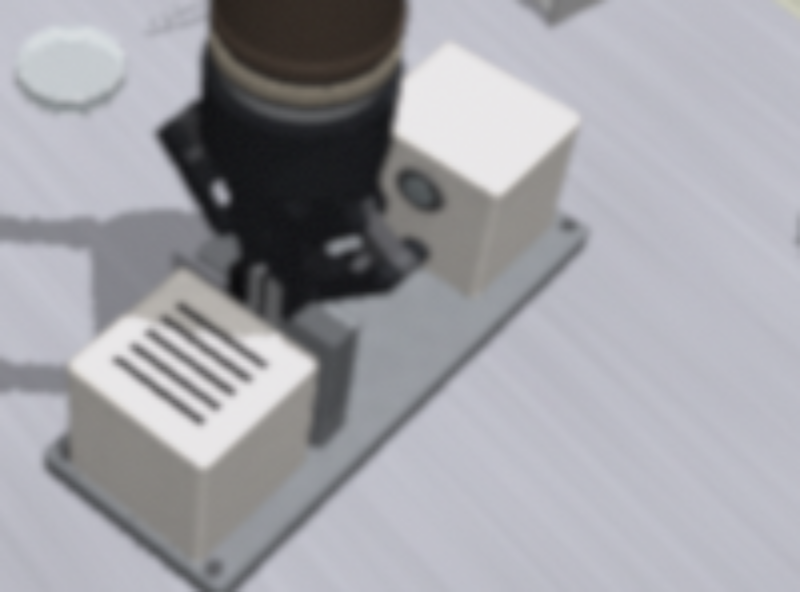

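The tab is at (360,258), just right of the fingers and already moving. I'll push on in steps and watch the force.

Emit:
drive_tool:
  plan:
    - [0, [0, 0.5, 0], 0]
    - [0, [0, 1, 0], 0]
    - [0, [0, 1.5, 0], 0]
    - [0, [0, 1.8, 0], 0]
    - [0, [0, 1.8, 0], 0]

```text
time: 5.7
ee_pos: [513.1, -246.5, 123.4]
ee_rot: [-1.501, 1.56, -1.277]
wrist_force: [1.6, -13.5, -7.3]
opening: 0.2
```

Emit:
drive_tool:
  plan:
    - [0, [0, 0.3, 0], 0]
    - [0, [0, 0.3, 0], 0]

```text
time: 5.9
ee_pos: [513.1, -246.3, 123.5]
ee_rot: [-1.468, 1.555, -1.243]
wrist_force: [1.7, -19.9, -10.8]
opening: 0.1
```

Emit:
drive_tool:
  plan:
    - [0, [0, 0.3, 0], 0]
    - [0, [0, 0.3, 0], 0]

```text
time: 6.1
ee_pos: [513.1, -246.0, 123.7]
ee_rot: [-1.455, 1.549, -1.23]
wrist_force: [2.8, -26.8, -14.1]
opening: -0.3
```

Run:
```python
from h import *
from workcell import env
s=env.state()
plan(s,beam(-74,0,122),102.7);print((s['ee_pos'][:2]-C)@ey)
```

```text
time 6.1 pos [ 513.1 -246.   123.7] toolx [ 0.007 -0.02  -1.   ] ydir 102.92 F [  2.8 -26.8 -14.1] op -0.3 q6 -2.3
shift cm [ 0.18 -0.27  0.16]
 turn 0.004
 turn -3.138
 turn 3.145
2.6881542569598014
```

It hit something firm at about 27 N. I back off along -y, lift, and check where the tab is.

Emit:
drive_tool:
  plan:
    - [0, [0, -1.5, 0], 0]
    - [0, [0, -3, 0], 0]
    - [0, [-4, -4, 0], 0]
    - [0, [-8, -6, 0], 0]
    - [0, [-8, -6, 0], 0]
    - [0, [-8, -6, 0], 0]

```text
time: 6.7
ee_pos: [525.1, -295.1, 205.1]
ee_rot: [-0.41, 1.568, -0.189]
wrist_force: [-0.0, 0.0, -0.0]
opening: 0.2
```

Run:
```python
from h import *
from workcell import env
s=env.state();p=env.get_image('wrist');w=wcloud(p,s);plan(s,beam(-74,0,122),102.7)
cv2.imwrite('pics/w3.png',p['img'][:,:,::-1])
d=w[...,:2]-C;bx=d@ex;by=d@ey;z=w[...,2]
m=(abs(by)<50)&(bx>-95)&(bx<-55)&(z>125)&(z<143)
print('tab',m.sum(),[np.round(np.percentile(a[m],[2,50,98]),1) for a in(bx,by,z)])
for n in['scene','side']:
    p=env.get_image(n);w=cloud(p);d=w[...,:2]-C;bx=d@ex;by=d@ey;z=w[...,2]
    m=(abs(by)<50)&(bx>-95)&(bx<-55)&(z>120)&(z<150)
    if m.any(): print('tab',m.sum(),[np.round(np.percentile(a[m],[2,50,98]),1) for a in(bx,by,z)])
    a=p['img'][200:360,300:500] if n=='side' else p['img'][120:280,170:370]
    cv2.imwrite(f'pics/{n}3.png',cv2.resize(a[:,:,::-1],None,fx=4,fy=3.7))
```

```text
time 6.7 pos [ 525.1 -295.1  205.1] toolx [ 0.003 -0.    -1.   ] ydir 102.64 F [-0.  0. -0.] op 0.2 q6 -2.38
shift cm [8.3  4.8  0.05]
 turn -0.001
 turn -3.143
 turn 3.141
tab 375 [array([-83.5, -78.4, -70.6]), array([14.8, 18.4, 24.7]), array([125.9, 139.7, 141.5])]
tab 78 [array([-80.4, -69.4, -66.2]), array([16.3, 22.8, 26.3]), array([120.9, 133.7, 141.5])]
tab 97 [array([-81.9, -77.5, -68.2]), array([13.7, 16.7, 23.4]), array([120.8, 137.7, 143.4])]
```

View pics/w3.png

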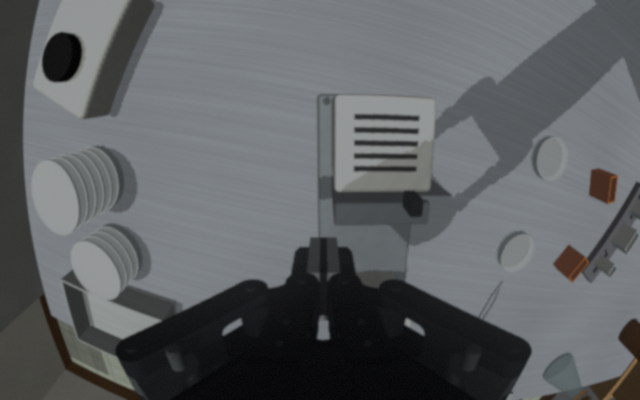

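View pics/side3.png

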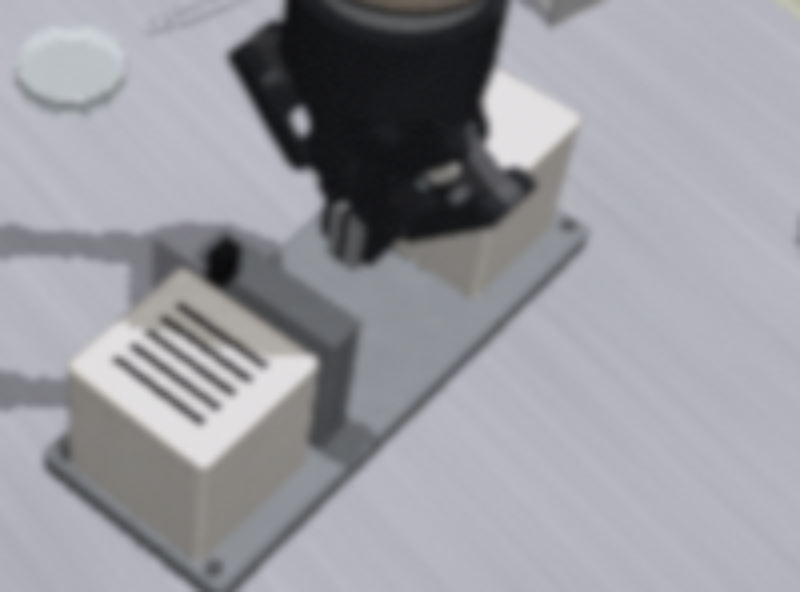

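View pics/scene3.png

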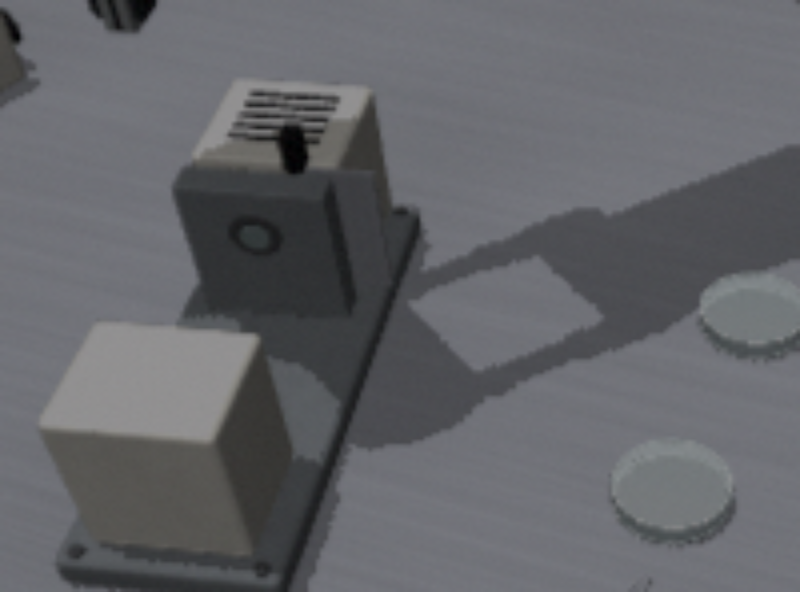

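The tab moved 32 mm in all three views and now sits at y≈+20. Since -20 to +20 would be the symmetric stroke, it probably started 8 mm open. To rule out a finger snagging, I push again higher up and see whether it stops at the same place.

Run:
```python
from h import *
from workcell import env
plan(env.state(),beam(-79,-15,131),102.7)
```

```text
time 6.85 pos [ 522.9 -293.2  201.6] toolx [-0.003  0.003 -1.   ] ydir 102.7 F [-0.7  1.  -0.8] op 0.1 q6 -2.38
shift cm [ 7.07  3.03 -0.24]
 turn 0.0
 turn -3.142
 turn 3.142
```

Emit:
drive_tool:
  plan:
    - [0, [4, 3, -0.3], 0]
    - [0, [7, 3, -0.3], 0]
    - [0, [7, 3, -0.3], 0]
    - [0, [7, 3.5, -0.3], 0]
    - [0, [7, 4, -0.3], 0]
    - [0, [7, 4.5, -0.3], 0]
    - [0, [7, 5, -0.3], 0]
    - [0, [7, 5.3, -0.3], 0]
    - [0, [7, 5.6, -0.3], 0]
    - [0, [7, 5.6, -0.3], 0]

```text
time: 7.85
ee_pos: [509.6, -241.0, 134.5]
ee_rot: [-0.769, 1.569, -0.548]
wrist_force: [0.3, 0.2, 3.6]
opening: 0.1
```

Run:
```python
from h import *
from workcell import env
s=env.state()
plan(s,beam(-74,0,131),102.7);print((s['ee_pos'][:2]-C)@ey)
```

```text
time 7.85 pos [ 509.6 -241.   134.5] toolx [ 0.002 -0.001 -1.   ] ydir 102.69 F [0.3 0.2 3.6] op 0.1 q6 -2.31
shift cm [ 0.35 -0.83  0.39]
 turn -0.0
 turn -3.142
 turn 3.141
8.330954697609004
```

Run:
```python
from h import *
from workcell import env
s=env.state();p=env.get_image('wrist')
cv2.imwrite('pics/w4.png',cv2.resize(p['img'][180:320,230:430,::-1],None,fx=4,fy=4))
for n in['scene','side']:
    p=env.get_image(n)
    a=p['img'][200:360,300:500] if n=='side' else p['img'][100:260,170:370]
    cv2.imwrite(f'pics/{n}4.png',cv2.resize(a[:,:,::-1],None,fx=4,fy=3.7))
plan(env.state(),beam(-74,0,131))
```

```text
time 8.0 pos [ 509.7 -241.   134.5] toolx [ 0.001 -0.    -1.   ] ydir 102.66 F [-0.7  0.3  4.9] op -0.0 q6 -2.31
shift cm [ 0.35 -0.83  0.39]
```

View pics/w4.png

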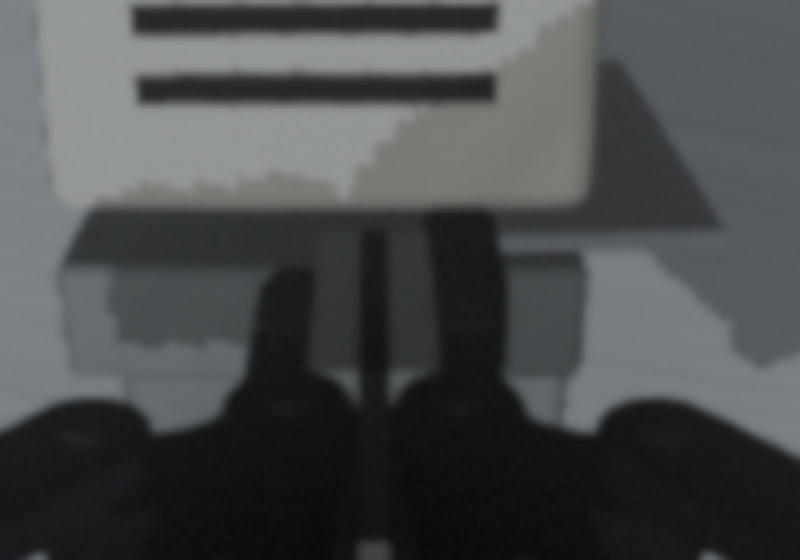

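View pics/side4.png

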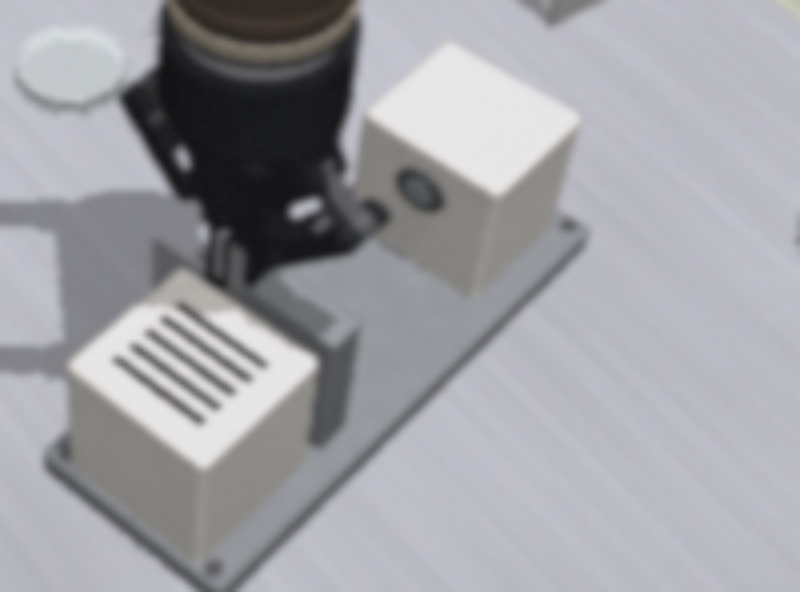

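View pics/scene4.png

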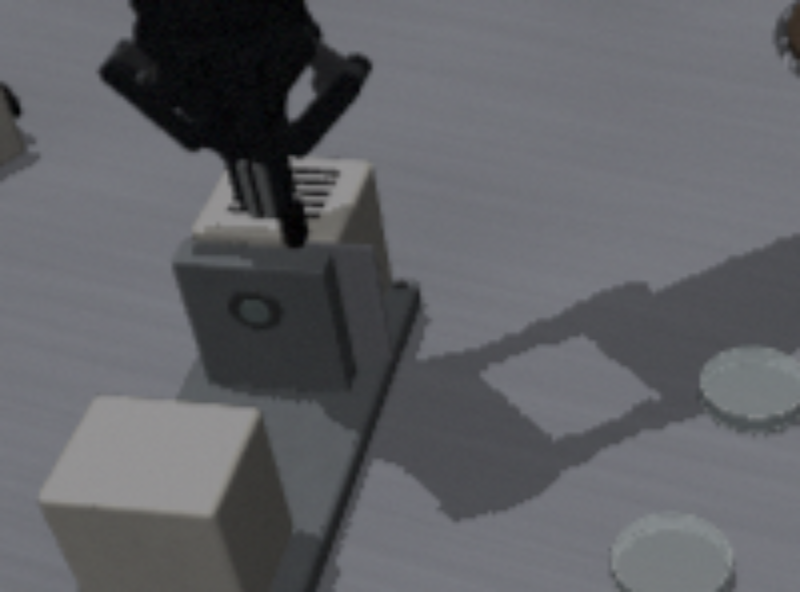

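Emit:
drive_tool:
  plan:
    - [0, [0, 0.3, 0], 0]
    - [0, [0, 0.6, 0], 0]
    - [0, [0, 0.6, 0], 0]

```text
time: 8.3
ee_pos: [509.6, -240.0, 134.7]
ee_rot: [-1.333, 1.559, -1.109]
wrist_force: [1.1, -11.3, -0.7]
opening: -0.5
```

Emit:
drive_tool:
  plan:
    - [0, [0, 0.3, 0], 0]
    - [0, [0, 0.6, 0], 0]
    - [0, [0, 0.6, 0], 0]

```text
time: 8.6
ee_pos: [509.5, -239.3, 134.9]
ee_rot: [-1.378, 1.548, -1.153]
wrist_force: [2.3, -23.6, -8.1]
opening: -0.2
```

The stop is firm again and the tab hasn't moved, with the finger contacting at a different height. I back off, lift, and re-measure.

Emit:
drive_tool:
  plan:
    - [0, [0, -2, 0], 0]
    - [0, [-2, -3, 0], 0]
    - [0, [-7, -3, 0], 0]
    - [3, [-10, -3, 0], 0]
    - [6, [-10, -3, 0], 0]
    - [8, [-10, -3, 0], 0]

```text
time: 9.2
ee_pos: [512.7, -258.1, 233.4]
ee_rot: [1.617, 1.57, 1.838]
wrist_force: [-0.9, -0.3, -0.3]
opening: 43.6
```

Run:
```python
from h import *
from workcell import env
for n in['scene','side']:
    p=env.get_image(n);w=cloud(p);d=w[...,:2]-C;bx=d@ex;by=d@ey;z=w[...,2]
    m=(abs(by)<50)&(bx>-95)&(bx<-55)&(z>120)&(z<150)
    if m.any(): print('tab',m.sum(),[np.round(np.percentile(a[m],[2,50,98]),1) for a in(bx,by,z)])
s=env.state()
plan(s,[510.4,240,130],66.15)
```

```text
tab 78 [array([-80. , -69.2, -66.1]), array([ 5. , 11.5, 14.7]), array([120.5, 132.5, 141.9])]
tab 101 [array([-82.4, -77.4, -67.4]), array([ 2.8,  5.4, 12.7]), array([120.6, 136.2, 144.5])]
time 9.3 pos [ 511.5 -257.4  231.2] toolx [-0.004  0.003 -1.   ] ydir 102.67 F [0.4 0.6 0.1] op 58.1 q6 -2.33
shift cm [10.25 48.51 10.84]
 turn 0.637
 turn -2.504
```

The tab is now at y≈+10, so it came back about 11 mm. The likely cause is rebound from the ~25 N push followed by an abrupt release. I'll push again gently and release slowly.

Run:
```python
from h import *
from workcell import env
plan(env.state(),beam(-77,-35,130),102.7)
```

```text
time 9.3 pos [ 511.5 -257.4  231.2] toolx [-0.004  0.003 -1.   ] ydir 102.67 F [0.4 0.6 0.1] op 58.1 q6 -2.33
shift cm [10.11 -2.73  0.31]
 turn -0.001
 turn -3.142
 turn 3.141
```

Emit:
drive_tool:
  plan:
    - [0, [0, -2.7, 0.3], 0]
    - [0, [3, -2.7, 0.3], 0]
    - [0, [3, -2.7, 0.3], 0]
    - [0, [3, -2.7, 0.3], 0]
    - [0, [3, -2.7, 0.3], 0]
    - [0, [3, -2.7, 0.3], 0]
    - [0, [7, -2.7, 0.3], 0]
    - [0, [10, -2.7, 0.3], 0]
    - [0, [10, -2.7, 0.3], 0]
    - [0, [10, -2.7, 0.3], 0]

```text
time: 10.3
ee_pos: [521.9, -284.0, 134.1]
ee_rot: [2.358, 1.571, 2.579]
wrist_force: [-0.1, -0.4, 0.6]
opening: 0.2
```

Emit:
drive_tool:
  plan:
    - [0, [0, 0.5, 0], 0]
    - [0, [0, 1, 0], 0]
    - [0, [0, 1.5, 0], 0]
    - [0, [0, 2, 0], 0]
    - [0, [0, 2.3, 0], 0]
    - [0, [0, 2.6, 0], 0]
    - [0, [0, 2.9, 0], 0]
    - [0, [0, 3.2, 0], 0]
    - [0, [0, 3.4, 0], 0]
    - [0, [0, 3.4, 0], 0]

```text
time: 11.3
ee_pos: [514.3, -250.8, 133.5]
ee_rot: [-1.047, 1.571, -0.826]
wrist_force: [-0.7, -0.9, -0.0]
opening: -0.1
```

```bash
cat > tab.py <<'E'
from h import *
from workcell import env
for n in['scene','side']:
    p=env.get_image(n);w=cloud(p);d=w[...,:2]-C;bx=d@ex;by=d@ey;z=w[...,2]
    dark=p['img'].max(2)<25
    m=(abs(by)<50)&(bx>-95)&(bx<-55)&(z>118)&(z<132)&dark
    if m.any(): print(n,m.sum(),[np.round(np.percentile(a[m],[2,50,98]),1) for a in(bx,by,z)])
    a=p['img'][200:360,300:500] if n=='side' else p['img'][100:260,170:370]
    cv2.imwrite(f'pics/{n}5.png',cv2.resize(a[:,:,::-1],None,fx=4,fy=3.7))
s=env.state();plan(s,beam(-77,-15,130));print('tcp by',(s['ee_pos'][:2]-C)@ey)
E
python3 tab.py
```

```text
scene 34 [array([-78.4, -68.7, -66.1]), array([12.4, 18.4, 20.3]), array([118.4, 125.9, 131.5])]
side 7 [array([-82.5, -81.5, -80.6]), array([10.5, 12.9, 14.7]), array([124.2, 128.3, 130.7])]
time 11.4 pos [ 514.3 -250.9  133.5] toolx [-0.  0. -1.] ydir 102.67 F [-0.8  0.4  0.9] op -0.1 q6 -2.32
shift cm [ 0.35 -1.27 -0.14]
tcp by -2.3087039686896724
```

View pics/scene5.png

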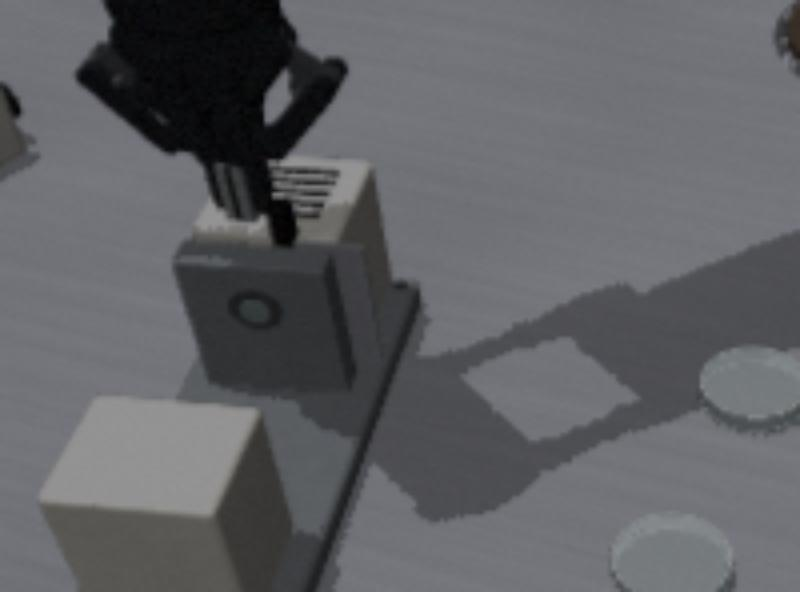

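The tab is in contact again, at y≈16 with the TCP at -2.3. I continue to the stop in 2 mm steps.

Emit:
drive_tool:
  plan:
    - [0, [0, 0.2, 0], 0]
    - [0, [0, 0.4, 0], 0]
    - [0, [0, 0.6, 0], 0]
    - [0, [0, 0.8, 0], 0]
    - [0, [0, 0.9, 0], 0]
    - [0, [0, 1.0, 0], 0]
    - [0, [0, 1.0, 0], 0]

```text
time: 12.1
ee_pos: [513.1, -244.3, 134.1]
ee_rot: [-1.383, 1.563, -1.161]
wrist_force: [0.1, -9.4, -2.1]
opening: -0.3
```

Emit:
drive_tool:
  plan:
    - [0, [0, 0.1, 0], 0]
    - [0, [0, 0.2, 0], 0]
    - [0, [0, 0.2, 0], 0]

```text
time: 12.4
ee_pos: [512.6, -239.8, 134.5]
ee_rot: [-0.907, 1.568, -0.686]
wrist_force: [0.4, -2.5, 4.7]
opening: 0.0
```

Emit:
drive_tool:
  plan:
    - [0, [0, 0.1, 0], 0]
    - [0, [0, 0.2, 0], 0]
    - [0, [0, 0.2, 0], 0]

```text
time: 12.7
ee_pos: [512.6, -239.6, 134.6]
ee_rot: [-1.222, 1.564, -1.0]
wrist_force: [2.1, -8.6, 3.1]
opening: 0.4
```

```bash
python3 tab.py
```

```text
scene 31 [array([-76.9, -69.1, -66.1]), array([18. , 24.7, 25.9]), array([118.2, 125.4, 131.5])]
side 3 [array([-80.9, -80.4, -80.2]), array([15.5, 17.1, 19.7]), array([124.6, 124.7, 125.6])]
time 12.8 pos [ 512.6 -239.6  134.6] toolx [ 0.003 -0.005 -1.   ] ydir 102.73 F [ 1.3 -8.2  3. ] op 0.1 q6 -2.3
shift cm [ 0.48 -2.4  -0.23]
tcp by 9.067215212718315
```

The finger's wider part had climbed onto the tab's top (z force +5), and retreating then dragged the tab back. This time I lift straight up while still pushing lightly against the stop.

Emit:
drive_tool:
  plan:
    - [0, [-0.5, 0, 0], 0]
    - [0, [-1, 0, 0], 0]
    - [0, [-1.5, 0, 0], 0]
    - [0, [-3, 0, 0], 0]
    - [0, [-6, 0, 0], 0]
    - [0, [-10, 0, 0], 0]
    - [0, [-10, 0, 0], 0]
    - [0, [-10, 0, 0], 0]

```text
time: 13.6
ee_pos: [512.0, -236.9, 235.6]
ee_rot: [-0.469, 1.568, -0.247]
wrist_force: [-0.6, 0.6, -0.9]
opening: -0.0
```

```bash
python3 tab.py
python3 - <<'E'
from h import *
from workcell import env
s=env.state();p=env.get_image('wrist');w=wcloud(p,s)
d=w[...,:2]-C;bx=d@ex;by=d@ey;z=w[...,2]
m=(abs(by)<50)&(bx>-95)&(bx<-55)&(z>125)&(z<143)
print('tab',m.sum(),[np.round(np.percentile(a[m],[2,50,98]),1) for a in(bx,by,z)])
cv2.imwrite('pics/w6.png',p['img'][:,:,::-1])
E
```

```text
scene 27 [array([-77.4, -68.5, -66. ]), array([18.7, 24.7, 26. ]), array([119.2, 125. , 130.7])]
side 15 [array([-82.3, -80.2, -75.8]), array([14.5, 15.6, 19.6]), array([123.6, 128.6, 131.6])]
time 13.7 pos [ 510.4 -236.2  232.8] toolx [-0.002  0.002 -1.   ] ydir 102.69 F [-0.7 -0.1  0.7] op 0.1 q6 -2.3
shift cm [10.27 -2.8  -0.07]
tcp by 12.826620786759213
tab 262 [array([-83.6, -78.6, -69.6]), array([15.4, 20.1, 24.7]), array([125.8, 140.2, 141.7])]
```

View pics/w6.png

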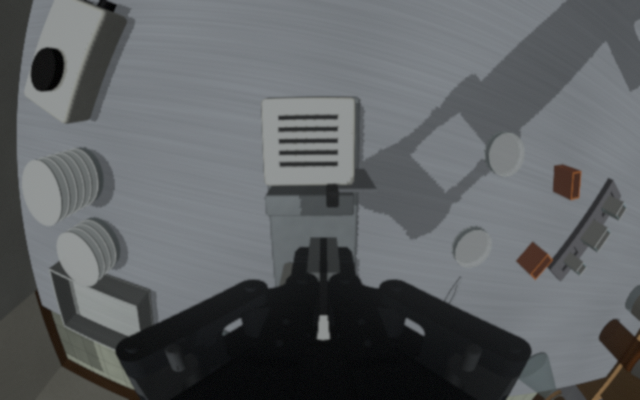

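View pics/scene5.png

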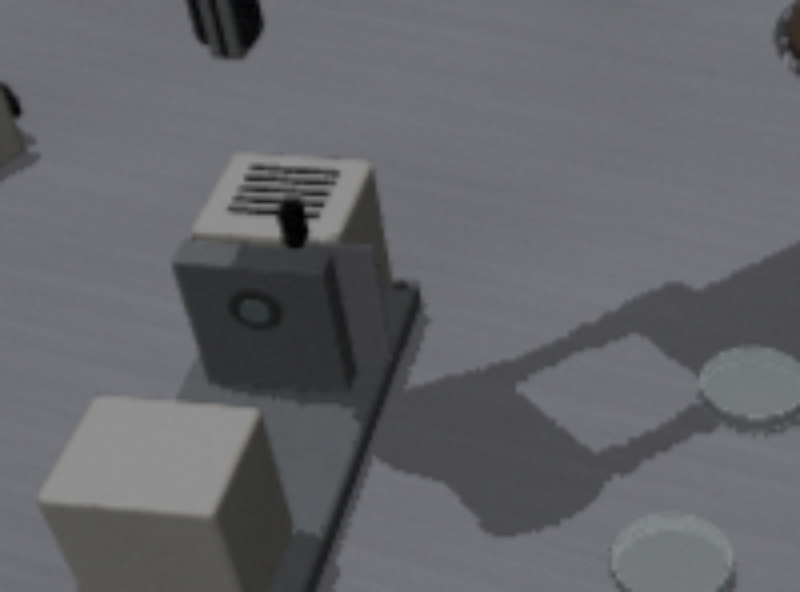

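The tab is stable at y=+20, against the stop: the same resting place as after the first hard push, and it matches a ±20 stroke. On to the stand.

Run:
```python
from h import *
from workcell import env
plan(env.state(),[511,239.5,150],66.15)
```

```text
time 13.75 pos [ 510.1 -236.2  232.2] toolx [-0.003  0.002 -1.   ] ydir 102.69 F [-0.1 -0.9 -0.8] op 0.2 q6 -2.3
shift cm [ 8.31 46.37 10.55]
 turn 0.638
 turn -2.504
```

Emit:
drive_tool:
  plan:
    - [5, [3, 46.4, 10.5], 0.638]
    - [5, [3, 46.4, 10.5], 0.638]
    - [5, [3, 46.4, 10.5], 0.638]
    - [5, [3, 46.4, 10.5], 0.638]
    - [5, [3, 46.4, 10.5], 0.638]
    - [5, [3, 46.4, 10.5], 0.638]
    - [5, [3, 46.4, 10.5], 0.638]
    - [5, [3, 46.4, 10.5], 0.638]
    - [5, [3, 46.4, 10.5], 0.638]
    - [5, [3, 46.4, 10.5], 0.638]
    - [5, [8, 46.4, 10.5], 0.638]
    - [5, [8, 46.4, 10.5], 0.638]

```text
time: 14.95
ee_pos: [505.1, 237.8, 145.9]
ee_rot: [-2.37, 1.554, -2.784]
wrist_force: [-1.5, -1.1, -1.7]
opening: 50.3
```

Emit:
drive_tool:
  plan:
    - [5, [0, 0, 0], 0]
    - [5, [0, 0, 0], 0]
    - [5, [0, 0, 0], 0]

```text
time: 15.25
ee_pos: [513.4, 238.2, 155.5]
ee_rot: [0.78, 1.567, 0.362]
wrist_force: [-0.3, 0.2, 0.8]
opening: 49.9
```

Run:
```python
from h import *
from workcell import env
s=env.state();plan(s,[511,239.5,60],66.15)
p=env.get_image('wrist');w=wcloud(p,s);pickle.dump((p,s),open('w7.pkl','wb'))
cv2.imwrite('pics/w7.png',p['img'][:,:,::-1])
print(env.boxes_of('cell_long_center',p))
sy=np.deg2rad(-23.85);S=np.array([510.4,239.5]);sx=np.array([np.cos(sy),np.sin(sy)]);sv=np.array([-sx[1],sx[0]])
e=w[...,:2]-S;a=e@sx;b=e@sv;z=w[...,2]
for x0 in(-62,0,62):
    m=(abs(a-x0)<30)&(abs(b)<20)&(z>40)&(z<58)
    if m.sum(): print('cell',x0,m.sum(),np.round(np.percentile(a[m],[1,50,99]),1),np.round(np.percentile(b[m],[1,50,99]),1),np.round(np.percentile(z[m],97),1),cv2.minAreaRect(w[m][:,:2].astype(np.float32)))
m=(abs(a)<130)&(abs(b)<40)&(abs(z-14)<4);print(cv2.minAreaRect(w[m][:,:2].astype(np.float32)))
```

```text
time 15.25 pos [513.4 238.2 155.5] toolx [ 0.003  0.001 -1.   ] ydir 66.04 F [-0.3  0.2  0.8] op 49.9 q6 -0.8
shift cm [ 9.54 -0.   -0.3 ]
 turn -0.002
 turn -3.144
 turn 3.14
[{'point': [168.6, 181.4], 'score': 0.77}, {'point': [182.7, 324.0], 'score': 0.59}, {'point': [261.2, 234.3], 'score': 0.41}]
cell -62 411 [-78.1 -63.  -50.9] [-10.3  -0.7  10.3] 51.6 ((451.4237365722656, 265.57037353515625), (20.5596923828125, 27.471372604370117), 65.60247802734375)
cell 0 622 [-24.   -2.9  18.4] [-10.2  -0.   10. ] 51.7 ((507.7638854980469, 240.58477783203125), (20.394298553466797, 42.831298828125), 66.11414337158203)
cell 62 379 [48.8 57.4 69.3] [-9.3 -0.2  8.9] 51.5 ((564.255859375, 215.5181427001953), (18.305923461914062, 20.726003646850586), 65.94917297363281)
((507.9735412597656, 240.31027221679688), (50.600521087646484, 199.34585571289062), 66.31791687011719)
```

View pics/w7.png

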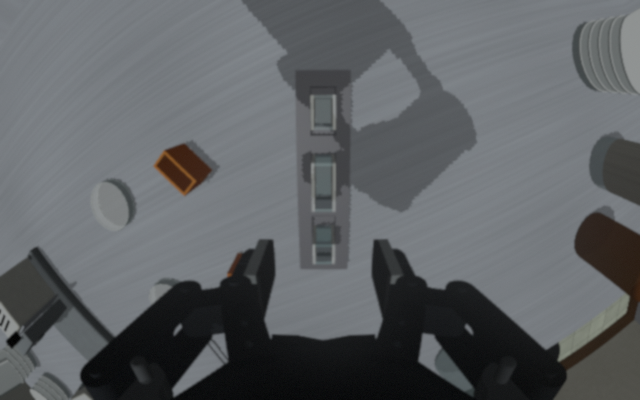

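Wrist view: the long cell is centred at (323,183), between the jaws, with its long sides parallel to them, and measures 42.8 × 20.4 mm. I descend partway and re-measure.

Emit:
drive_tool:
  plan:
    - [5, [4, 0, -0.2], 0]
    - [5, [7.5, 0, -0.2], 0]
    - [5, [7.5, 0, -0.2], 0]
    - [5, [7.5, 0, -0.2], 0]
    - [5, [7.5, 0, -0.2], 0]

```text
time: 15.85
ee_pos: [512.1, 239.9, 80.9]
ee_rot: [0.781, 1.566, 0.364]
wrist_force: [-0.8, 0.5, -0.9]
opening: 50.2
```

```bash
cat > cell.py <<'E'
from h import *
from workcell import env
import sys
s=env.state();plan(s,[509.5,240,20],66.15)
p=env.get_image('wrist');w=wcloud(p,s)
cv2.imwrite(f'pics/{sys.argv[1]}.png',p['img'][:,:,::-1])
sy=np.deg2rad(-23.85);S=np.array([509.5,240]);sx=np.array([np.cos(sy),np.sin(sy)]);sv=np.array([-sx[1],sx[0]])
e=w[...,:2]-S;a=e@sx;b=e@sv;z=w[...,2]
for x0 in(-62,0,62):
    m=(abs(a-x0)<30)&(abs(b)<20)&(z>40)&(z<58)
    if m.sum(): print('cell',x0,m.sum(),np.round(np.percentile(a[m],[1,50,99]),1),np.round(np.percentile(b[m],[1,50,99]),1),np.round(np.percentile(z[m],97),1),cv2.minAreaRect(w[m][:,:2].astype(np.float32)))
s=env.state();plan(s,[509.5,240,20],66.15)
E
python3 cell.py w8
```

```text
time 15.85 pos [512.1 239.9  80.9] toolx [ 0.004  0.002 -1.   ] ydir 66.1 F [-0.8  0.5 -0.9] op 50.2 q6 -0.79
shift cm [ 6.09 -0.11 -0.26]
 turn -0.001
 turn -3.142
 turn 3.141
cell -62 889 [-77.5 -62.6 -49.4] [-10.3   0.1   9.5] 51.5 ((451.3224792480469, 265.3027648925781), (19.951974868774414, 28.157400131225586), 66.21776580810547)
cell 0 1092 [-23.   -3.3  19. ] [-10.2  -1.1   9.5] 51.5 ((507.9117126464844, 240.3263702392578), (19.912979125976562, 43.342864990234375), 66.12794494628906)
cell 62 749 [49.6 56.5 70.4] [-9.9 -0.1 10.1] 51.3 ((564.5219116210938, 215.72280883789062), (20.409690856933594, 21.78728485107422), 67.10997772216797)
time 15.9 pos [512.3 240.   81.1] toolx [ 0.005  0.002 -1.   ] ydir 66.11 F [-0.3  1.   0.2] op 50.2 q6 -0.79
shift cm [ 6.11 -0.14 -0.27]
 turn -0.001
 turn -3.142
 turn 3.141
```

View pics/w8.png

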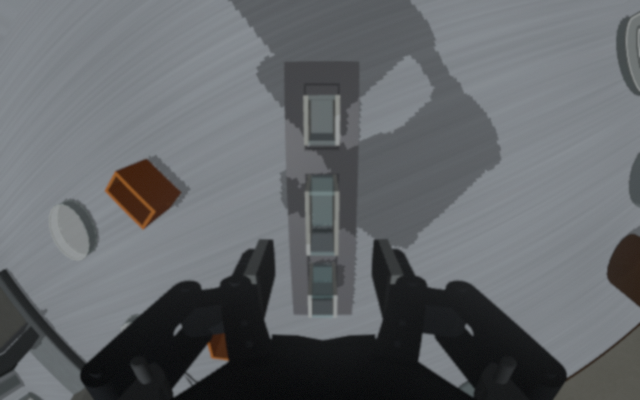

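Emit:
drive_tool:
  plan:
    - [5, [3, -0.1, -0.3], 0]
    - [5, [5, -0.1, -0.3], 0]
    - [5, [5.9, -0.1, -0.3], 0]
    - [5, [5.9, -0.1, -0.3], 0]
    - [5, [5.9, -0.1, -0.3], 0]
    - [5, [5.9, -0.1, -0.3], 0]

```text
time: 16.5
ee_pos: [508.4, 240.2, 21.1]
ee_rot: [0.781, 1.568, 0.364]
wrist_force: [0.7, 0.2, -0.6]
opening: 49.9
```

```bash
python3 cell.py w9;python3 - <<'E'
from workcell import env
import cv2
p=env.get_image('side');cv2.imwrite('pics/s9.png',cv2.resize(p['img'][110:230,160:340,::-1],None,fx=4,fy=4))
E
```

```text
time 16.5 pos [508.4 240.2  21.1] toolx [ 0.003  0.001 -1.   ] ydir 66.12 F [ 0.7  0.2 -0.6] op 49.9 q6 -0.79
shift cm [0.11 0.03 0.11]
 turn -0.001
 turn -3.142
 turn 3.141
cell -62 1948 [-77.3 -61.4 -49.8] [-10.2  -0.1   9.7] 51.6 ((451.3485412597656, 265.46923828125), (20.241701126098633, 28.245616912841797), 66.12471008300781)
cell 0 2400 [-23.2  -6.1  19. ] [-10.2  -0.    9.7] 51.4 ((507.6308288574219, 240.6162872314453), (20.47994613647461, 43.32743835449219), 66.07011413574219)
time 16.55 pos [508.2 240.2  20.9] toolx [ 0.003  0.001 -1.   ] ydir 66.12 F [-0.4 -0.2  0.1] op 50.1 q6 -0.79
shift cm [0.1  0.04 0.12]
 turn -0.0
 turn -3.142
 turn 3.141
```

View pics/w9.png

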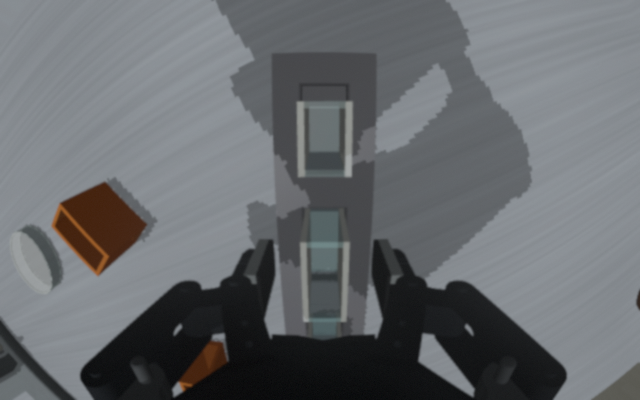

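View pics/s9.png

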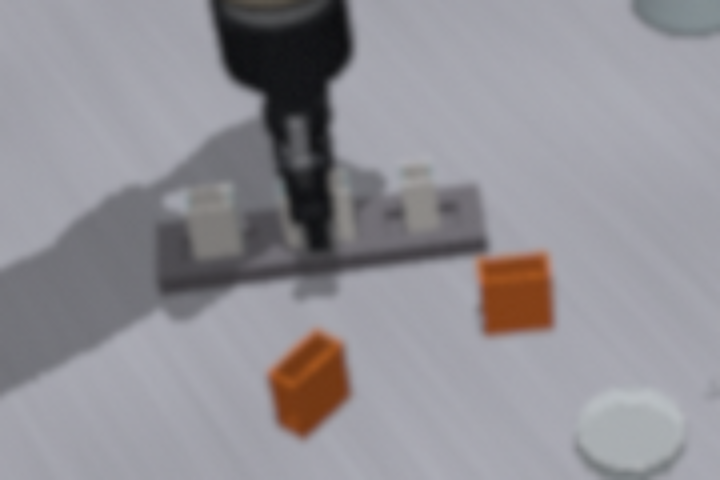

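The long cell is centred between the jaws, and the finger covers the middle of its frosted face. Close.

Emit:
drive_tool:
  plan:
    - [0, [0, 0, 0], 0]
    - [0, [0, 0, 0], 0]
    - [0, [0, 0, 0], 0]
    - [0, [0, 0, 0], 0]
    - [0, [0, 0, 0], 0]
    - [0, [0, 0, 0], 0]
    - [0, [0, 0, 0], 0]
  grip_force: 30

```text
time: 17.3
ee_pos: [507.4, 240.0, 19.9]
ee_rot: [0.953, 1.57, 0.536]
wrist_force: [-0.3, 1.8, 3.4]
opening: 19.5
```

Emit:
drive_tool:
  plan:
    - [0, [-0.3, 0, 0], 0]
    - [0, [-0.8, 0, 0], 0]
    - [0, [-1.5, 0, 0], 0]
    - [0, [-3, 0, 0], 0]
    - [0, [-5, 0, 0], 0]
    - [0, [-8, 0, 0], 0]
    - [0, [-12, 0, 0], 0]
    - [0, [-16, 0, 0], 0]
    - [0, [-20, 0, 0], 0]
    - [0, [-20, 0, 0], 0]

```text
time: 18.3
ee_pos: [510.9, 240.7, 227.8]
ee_rot: [0.721, 1.558, 0.304]
wrist_force: [0.9, 0.2, -0.3]
opening: 19.3
```

Run:
```python
from h import *
from workcell import env
s=env.state();plan(s,beam(0,0,200),102.7)
p=env.get_image('wrist');w=wcloud(p,s);cv2.imwrite('pics/w10.png',p['img'][:,:,::-1])
p=env.get_image('side');cv2.imwrite('pics/s10.png',p['img'][:,:,::-1])
s=env.state();plan(s,beam(0,0,200),102.7)
```

```text
time 18.3 pos [510.9 240.7 227.8] toolx [ 0.013  0.004 -1.   ] ydir 66.12 F [ 0.9  0.2 -0.3] op 19.3 q6 -0.79
shift cm [  2.69 -40.14  26.12]
 turn -0.638
 turn 2.503
time 18.4 pos [507.2 239.3 221.6] toolx [ 0.003  0.    -1.   ] ydir 66.11 F [-0.4 -0.9 -2.1] op 19.8 q6 -0.79
shift cm [  2.17 -39.85  26.42]
 turn -0.639
 turn 2.503
```

View pics/w10.png

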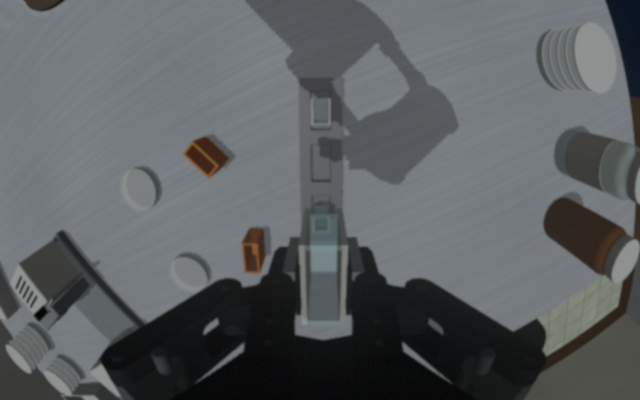

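View pics/s10.png

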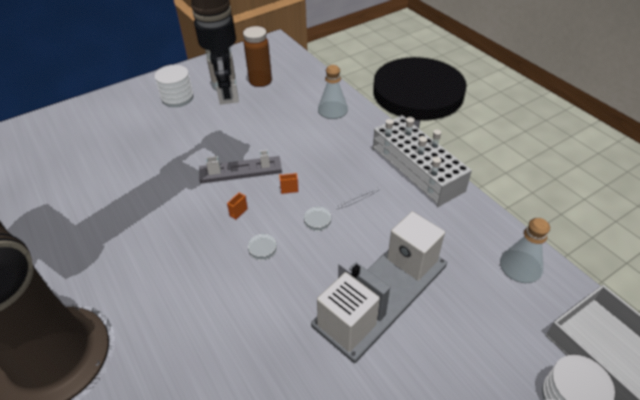

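The cell is held upright between the pads at (323,290), its slot is empty, and the other two cells are still in place. I carry it high to above the gap.

Emit:
drive_tool:
  plan:
    - [0, [1, -3, 2], -0.05]
    - [0, [1, -7, 5], -0.12]
    - [0, [1, -12, 8], -0.2]
    - [0, [1, -16, 11], -0.28]
    - [0, [1, -20, 14], -0.36]
    - [0, [1, -24, 17], -0.42]
    - [0, [1, -28, 20], -0.48]
    - [0, [1, -32, 22], -0.54]
    - [0, [1, -36, 24], -0.6]
    - [0, [1, -39, 26], -0.638]
    - [0, [1, -40, 26.3], -0.638]
    - [0, [1, -40, 26.3], -0.638]

```text
time: 19.6
ee_pos: [583.5, -233.7, 207.2]
ee_rot: [2.523, 1.566, 2.741]
wrist_force: [0.3, 1.0, -0.3]
opening: 19.8
```

Emit:
drive_tool:
  plan:
    - [0, [0, 0, 0], 0]
    - [0, [0, 0, 0], 0]
    - [0, [0, 0, 0], 0]

```text
time: 19.9
ee_pos: [585.3, -230.9, 209.3]
ee_rot: [2.212, 1.57, 2.435]
wrist_force: [-0.2, 0.3, -1.0]
opening: 19.6
```

```bash
cat > hold.py <<'E'
from h import *
from workcell import env
import sys
s=env.state();plan(s,beam(0,0,76.5),102.7)
p=env.get_image('wrist');w=wcloud(p,s);cv2.imwrite(f'pics/{sys.argv[1]}.png',p['img'][:,:,::-1])
s2=env.state();plan(s2,beam(0,0,76.5),102.7)
R=Ro.from_euler('xyz',s['ee_rot']).as_matrix();t=(w-s['ee_pos'])@R
v,u=np.mgrid[:400,:640]
# rim of the cell in tool frame
m=(t[...,0]<-25)&(t[...,0]>-38)&(abs(t[...,1])<12)&(abs(t[...,2])<35)&(u>285)&(u<360)&(v<345)
print('rim n',m.sum(),[np.round(np.percentile(t[...,k][m],[1,10,50,90,99]),1) for k in range(3)])
d=w[...,:2]-C;bx=d@ex;by=d@ey;z=w[...,2]
for nm,lo,hi in [('lamp',-170,-30),('det',30,140)]:
    m=(abs(by)<50)&(bx>lo)&(bx<hi)&(abs(z-115)<3)
    if m.sum()>50: print(nm,m.sum(),[np.round(np.percentile(a[m],[1,50,99]),1) for a in(bx,by,z)],cv2.minAreaRect(w[m][:,:2].astype(np.float32)))
m=(abs(by)<50)&(bx>-95)&(bx<-55)&(z>125)&(z<143)
if m.sum(): print('tab',m.sum(),[np.round(np.percentile(a[m],[2,50,98]),1) for a in(bx,by,z)])
E
python3 hold.py w11
```

```text
time 19.9 pos [ 585.3 -230.9  209.3] toolx [-0.001  0.001 -1.   ] ydir 102.78 F [-0.2  0.3 -1. ] op 19.6 q6 -2.24
shift cm [13.28 -0.17  0.2 ]
 turn 0.001
 turn -3.14
 turn 3.143
time 19.95 pos [ 585.5 -231.1  209.5] toolx [-0.  0. -1.] ydir 102.78 F [ 0.4 -0.4  0.1] op 19.6 q6 -2.24
shift cm [13.3  -0.14  0.18]
 turn 0.001
 turn -3.14
 turn 3.143
rim n 2531 [array([-37.7, -36.7, -30.6, -26.8, -25.2]), array([-11.6, -10. ,  -0. ,  10. ,  11.6]), array([-21.3, -20.7,  -5.6,  18.9,  20.9])]
lamp 12186 [array([-154.8, -107.4,  -53.5]), array([-38.1,   0.7,  39. ]), array([112.4, 114.4, 116.4])] ((484.59637451171875, -249.98997497558594), (104.71369171142578, 89.44532775878906), 12.970447540283203)
tab 304 [array([-83.1, -76.9, -70.1]), array([15.5, 19.7, 24.7]), array([131.2, 140.3, 141.5])]
```

View pics/w11.png

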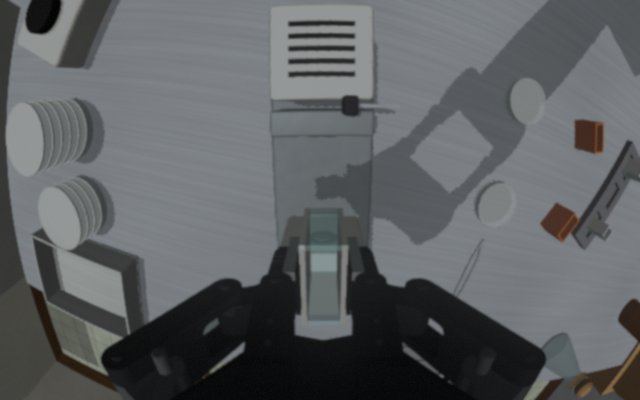

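Seen in the tool frame, the cell is centred (±21 mm along it) with its rim 31 mm above the TCP, and the photometer estimate agrees within 0.5 mm. Descend.

Emit:
drive_tool:
  plan:
    - [0, [2, -0.15, 0.2], 0]
    - [0, [4, -0.15, 0.2], 0]
    - [0, [6, -0.15, 0.2], 0]
    - [0, [8, -0.15, 0.2], 0]
    - [0, [9.5, -0.15, 0.2], 0]
    - [0, [11, -0.15, 0.2], 0]
    - [0, [12.3, -0.15, 0.2], 0]
    - [0, [13.3, -0.15, 0.2], 0]
    - [0, [13.3, -0.15, 0.2], 0]
    - [0, [13.3, -0.15, 0.2], 0]
    - [0, [13.3, -0.15, 0.2], 0]

```text
time: 21.05
ee_pos: [588.5, -234.1, 77.4]
ee_rot: [-0.679, 1.569, -0.458]
wrist_force: [-0.2, -0.0, 0.0]
opening: 19.5
```

```bash
python3 hold.py w12
python3 - <<'E'
from h import *
from workcell import env
for n in['scene','side']:
    p=env.get_image(n)
    a=p['img'][190:330,300:475] if n=='side' else p['img'][120:290,170:340]
    cv2.imwrite(f'pics/{n}12.png',cv2.resize(a[:,:,::-1],None,fx=3.5 if n=='scene' else 4.2,fy=3.5 if n=='scene' else 4.2))
    w=cloud(p);d=w[...,:2]-C;bx=d@ex;by=d@ey;z=w[...,2]
    for nm,c in[('cell rim',(abs(bx)<30)&(abs(by)<14)&(z>98)&(z<116)),('tab',(abs(by)<50)&(bx>-95)&(bx<-55)&(z>118)&(z<145))]:
        if c.sum()>3: print(n,nm,c.sum(),[np.round(np.percentile(a[c],[2,50,98]),1) for a in(bx,by,z)])
s=env.state();plan(s,beam(0,0,76.5),102.7)
E
```

```text
time 21.05 pos [ 588.5 -234.1   77.4] toolx [ 0.002 -0.001 -1.   ] ydir 102.67 F [-0.2 -0.   0. ] op 19.5 q6 -2.24
shift cm [ 0.09  0.22 -0.05]
 turn -0.001
 turn -3.142
 turn 3.141
time 21.1 pos [ 588.5 -234.1   77.5] toolx [ 0.002 -0.001 -1.   ] ydir 102.67 F [-0.1 -0.3 -0.5] op 19.7 q6 -2.24
shift cm [ 0.1   0.23 -0.06]
 turn -0.001
 turn -3.142
 turn 3.141
rim n 2538 [array([-37.8, -36.8, -30.6, -26.6, -25.2]), array([-11.6, -10. ,  -0. ,   9.9,  11.6]), array([-21.3, -20.7,  -5.6,  18.9,  20.9])]
lamp 31068 [array([-112.4,  -87.3,  -53.1]), array([-37.9,  -1.2,  39.1]), array([112.5, 114.4, 116.3])] ((504.6826171875, -245.45144653320312), (63.25156784057617, 89.80577850341797), 12.591865539550781)
tab 2329 [array([-82.9, -76.3, -69.7]), array([15. , 18.6, 24.5]), array([126.6, 140.1, 141.6])]
scene cell rim 166 [array([-15.5,  12.1,  24.4]), array([-13.3,  -8.7,  12.9]), array([ 98.5, 106.4, 114.7])]
scene tab 70 [array([-80.3, -69.8, -66.5]), array([16.2, 23.1, 25.9]), array([122.5, 135.2, 141.6])]
side cell rim 148 [array([-19.6,  -8.9,  12. ]), array([-13.2,   4.3,  12.2]), array([ 98.5, 108.3, 115.1])]
side tab 126 [array([-93.2, -76.8, -58.9]), array([-28.9,  15.5,  28.5]), array([118.1, 131.4, 143.1])]
time 21.2 pos [ 588.3 -234.    77.4] toolx [ 0.001 -0.001 -1.   ] ydir 102.67 F [ 0.6 -0.3 -0.2] op 19.6 q6 -2.24
shift cm [ 0.09  0.21 -0.04]
 turn -0.001
 turn -3.142
 turn 3.141
```

View pics/side12.png

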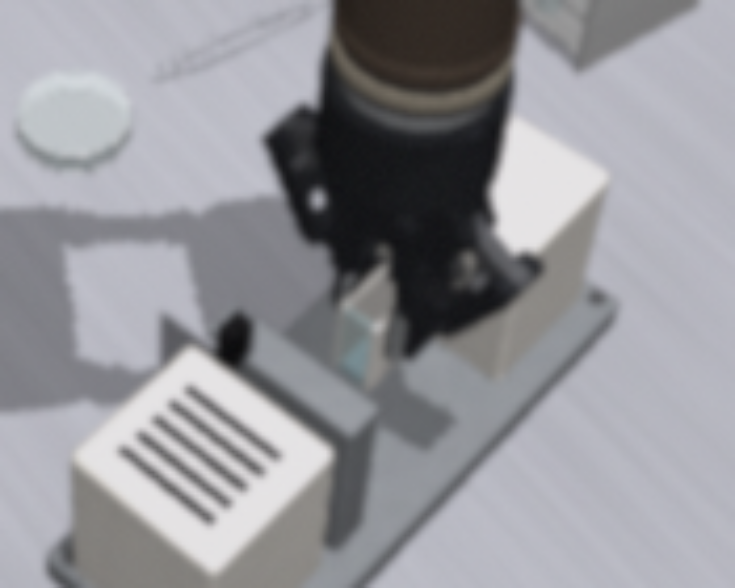

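View pics/scene12.png

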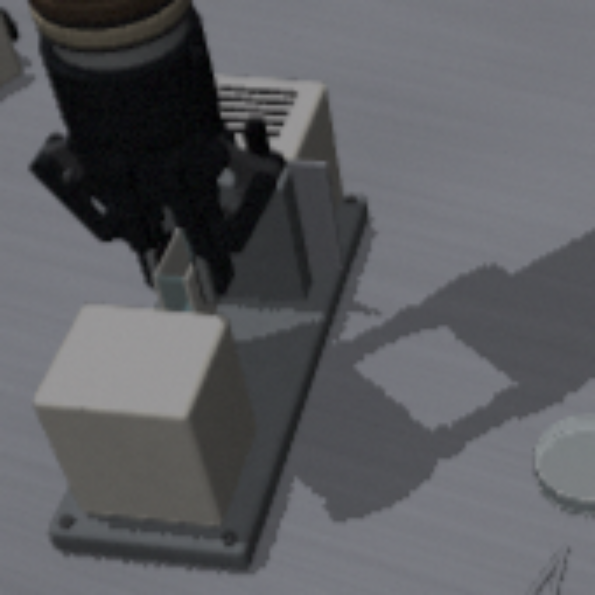

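View pics/w12.png

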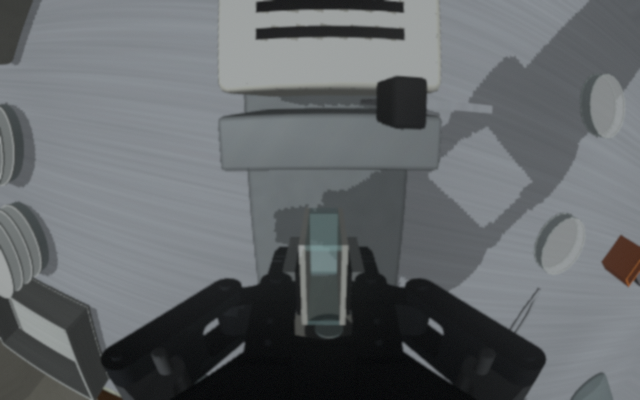

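The cell is between the lens block and the detector, touching nothing. It sits 2.3 mm toward -y: the lens block's centre is at column 329.5 and the cell's at 323. I correct that.

Emit:
drive_tool:
  plan:
    - [0, [0.1, 0.23, -0.05], 0]
    - [0, [0.1, 0.23, -0.05], 0]
    - [0, [0.1, 0.23, -0.05], 0]
    - [0, [0.1, 0.23, -0.05], 0]
    - [0, [0.1, 0.23, -0.05], 0]
    - [0, [0.1, 0.23, -0.05], 0]
    - [0, [0.1, 0.23, -0.05], 0]
    - [0, [0.1, 0.23, -0.05], 0]

```text
time: 22.0
ee_pos: [586.7, -231.5, 75.5]
ee_rot: [-2.355, 1.571, -2.134]
wrist_force: [0.0, 0.5, -0.2]
opening: 19.7
```

```bash
python3 hold.py w13
python3 - <<'E'
from h import *
from workcell import env
p=env.get_image('side');pickle.dump(p,open('side13.pkl','wb'));q=env.get_image('scene')
p0=pickle.load(open('side0.pkl','rb'));
# moved bystanders check in side depth/img
for nm,(r,c,h,w_) in dict(cells=(150,195,35,90),dishes=(205,245,55,90),forceps=(185,330,30,50)).items():
    print(nm,np.abs(p['img'][r:r+h,c:c+w_].astype(int)-p0['img'][r:r+h,c:c+w_]).mean())
cv2.imwrite('pics/side13.png',p['img'][:,:,::-1])
E
```

```text
time 22.0 pos [ 586.7 -231.5   75.5] toolx [-0. -0. -1.] ydir 102.67 F [ 0.   0.5 -0.2] op 19.7 q6 -2.24
shift cm [-0.1  -0.06  0.06]
 turn -0.0
 turn -3.142
 turn 3.141
time 22.05 pos [ 586.7 -231.5   75.5] toolx [-0.  0. -1.] ydir 102.67 F [ 0.2 -0.8  0.4] op 19.6 q6 -2.24
shift cm [-0.1  -0.06  0.06]
 turn -0.0
 turn -3.142
 turn 3.141
rim n 2542 [array([-37.8, -36.8, -30.5, -26.5, -25.2]), array([-11.6, -10. ,  -0. ,  10. ,  11.7]), array([-21.3, -20.6,  -5.5,  18.9,  21. ])]
lamp 32462 [array([-113. ,  -87.6,  -53.1]), array([-37.9,  -1. ,  39.2]), array([112.5, 114.5, 116.3])] ((504.75128173828125, -245.35792541503906), (63.88484191894531, 89.62614440917969), 12.450458526611328)
tab 2381 [array([-82.8, -76.3, -69.8]), array([15.1, 18.8, 24.6]), array([127. , 140.2, 141.7])]
cells 23.956402116402117
dishes 27.707340067340066
forceps 33.20355555555555
```

View pics/w13.png

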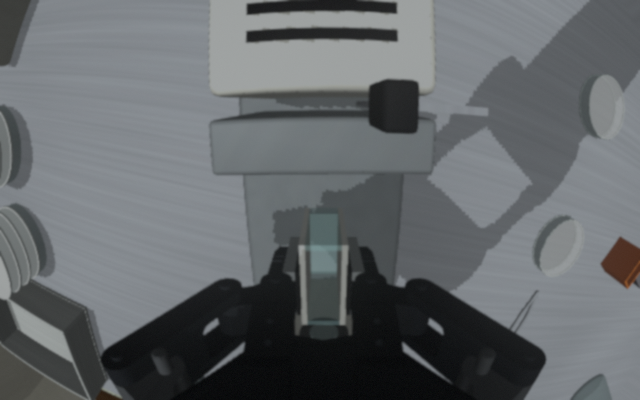

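View pics/side13.png

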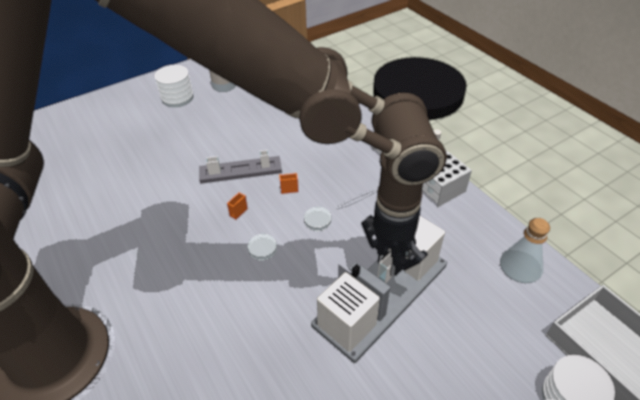

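Emit:
drive_tool:
  plan:
    - [0, [-0.1, 0, 0.05], 0]
    - [0, [-0.1, 0, 0.05], 0]
    - [0, [-0.1, 0, 0.05], 0]
    - [0, [-0.1, 0, 0.05], 0]
    - [0, [-0.1, 0, 0.05], 0]
    - [0, [-0.1, 0, 0.05], 0]
    - [0, [-0.1, 0, 0.05], 0]
    - [0, [-0.1, 0, 0.05], 0]

```text
time: 22.95
ee_pos: [587.2, -231.4, 76.5]
ee_rot: [2.706, 1.571, 2.927]
wrist_force: [0.3, -0.8, -1.2]
opening: 19.5
```

```bash
python3 hold.py w14
```

```text
time 22.95 pos [ 587.2 -231.4   76.5] toolx [-0.  0. -1.] ydir 102.68 F [ 0.3 -0.8 -1.2] op 19.5 q6 -2.24
shift cm [-0.   -0.07  0.02]
 turn -0.0
 turn -3.142
 turn 3.141
time 23.0 pos [ 587.2 -231.4   76.5] toolx [-0.  0. -1.] ydir 102.67 F [ 0.4 -0.2  0.2] op 19.4 q6 -2.24
shift cm [-0.   -0.07  0.02]
 turn -0.0
 turn -3.142
 turn 3.141
rim n 2532 [array([-37.7, -36.8, -30.6, -26.7, -25.2]), array([-11.6, -10. ,  -0. ,   9.9,  11.6]), array([-21.3, -20.7,  -5.5,  18.9,  21. ])]
lamp 31792 [array([-112.8,  -87.5,  -53.1]), array([-37.9,  -0.7,  39.2]), array([112.5, 114.4, 116.3])] ((504.6997985839844, -245.40399169921875), (63.378658294677734, 89.7579116821289), 12.469574928283691)
tab 2334 [array([-82.9, -76.4, -69.8]), array([15.1, 18.9, 24.7]), array([127.2, 140.2, 141.7])]
```

```bash
python3 -c "
from workcell import env
print(env.sign_off())"
```

```text
the job is handed in; nothing more can be done
None
```

The job is handed in at 23 s. The shutter was pushed open first. The arm is now holding the longest cell upright by its frosted faces, in the light path between the lens block and the detector.

**Shutter:** The first two pushes reached about 24 to 27 N. After the second, the tab was dragged back about 11 mm as the fingers retreated. I pushed it to the stop again and lifted straight off. In later images it stays at y ≈ +20 mm across the beam. That is 32 mm from where it started, so I take it that it began about 8 mm open. No reading gives the full 40 mm directly. What supports "fully open" is that it stopped firmly at the same place more than once.

**Cell:**
- **Position:** The last check put it within about 1 mm of the beam centre in height and across the beam, and about the same along it. The calibration itself is only good to about 2 mm.
- **Alignment:** Its clear ends face the lamp and the detector, in line with the beam to within about 0.3°.
- **Contact:** Wrist force was near zero, so it touches nothing but the fingers. The grip opening was 19.5 mm, at 30 N.

**Other items:** The other cells, the dishes, the forceps and the orange blocks look unmoved in the last overall view. My automatic image comparison could not confirm this because the arm and its shadow cover parts of that area.

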